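# Screw the plug into the rinse-water tank

## Robot

A 6-joint arm with a two-finger parallel gripper is mounted at the origin on the work surface. World frame = base frame: x ahead of the robot, y to its left, z up, the work surface at z = 0. Lengths are in m, angles in rad, forces in N, time in s.
With the tool pointing down it reaches from about 0.225 to 0.875 m from the base axis. Payload 3.4 kg.
Tool frame: the origin (TCP) lies between the finger pads; the fingertips stand 11 mm ahead of it and the grasp point (between the pads) lies 8 mm behind it (tips_ahead is the distance from the TCP to the fingertips, in m); z points along the fingers, x is the direction in which the jaws open and shut, and the axes are right-handed (so a half turn about z gives the same grasp; the last joint's range is limited). The gripper opens to 85 mm and grips with 20 to 120 N. Pads are 22 mm wide; open, the fingers measure 114 mm over their backs; the gripper's body (76 mm by 85 mm) begins 54 mm behind the grasp point. The pads swing forward as they close: fully open they stand 13 mm farther back than shut.
Start: joints at [1.051, 0.276, 1.505, -0, 1.361, -0.121], TCP at [0.223, 0.53, 0.242] pointing down, gripper open.
Joint ranges: [-2.89, 2.89], [-0.75, 2.08], [0.22, 2.7], [-1.18, 4.32], [0.11, 2.71], [-2.7, 2.7]. Speed limits (rad/s): [2.57, 2.57, 3.14, 3.14, 3.14, 3.14].

## Interface

Orientations are given as a unit quaternion [w, x, y, z].
In Python, from rig import get_state, get_image, sign_off, masks_of, tips_ahead gives the robot as it stands.
- The arm moves only by the tool play_rows, never from a script. Its argument "series" is a list of rows, each an object of numbers: "fingers": the closure, from -1 (fully open) to 1 (shut); "dx", "dy", "dz": the shift along the world's x, y, z in mm; "turn": the turn about the world's z in rad. A call has 1 to 20 rows; each row shifts and turns the pose as measured when the row begins; what a row does not reach is not made up. A row lasts 1/12 s, in which the tool goes at most 41.7 mm and 7.16 degrees, less where a joint would pass 70% of its speed; a pose out of reach is approached as far as the arm can. A call with a gripper value outside its range is refused whole. The fingers move at their own pace and stop on an object; "squeeze" is the grip in N (left out, the last holds). Time passes only in rows, so rows that do not move let the fingers close. It gives the time, the measured TCP pose, the force and the opening at its end, in the units of the state.
- get_state(): the state, without advancing time (a new reading comes with each control period).
- get_image(name): name is "scene" or "top" or "wrist"; returns a dict with "pixels" (480x640x3 uint8, red, green, blue), "vfov" (degrees; the focal length in pixels is half the picture's height over the tangent of half this angle, whatever the lens; pixels are square), "cx", "cy" (the principal point, pixels), "rvec" (rotation vector, rad) and "tvec" (3), from world to camera coordinates, as OpenCV has them; the wrist camera has in their place "hand_eye" (4x4, takes a point from camera to tool coordinates, whose origin is the TCP and whose axes are the tool frame's). Camera axes: x right, y down, z forward; pixel columns grow to the right and rows downward; lengths in m; the calibration is good to about 2 mm. The wrist camera is an equidistant fisheye: a pixel r from the principal point sees the ray r / f radians off the axis. A picture is of the moment at which its call begins: read the wrist's pose just before it. There is no depth.
- sign_off(): hands the job in, once; it reports no verdict.
Trained networks look in a picture, given as the dict that the camera call returned (one of the last four; its "shot" number tells which), for a name from the list of things; names that differ only in an ending like _2 or _b are one class to them, and where a whole thing is asked for, a point or a joint stands for the part that bears it (a point fixed in the world has none). Each returns a list of dicts, best first, with "p" (0 to 1); they miss things now and then, are a little off and sometimes report something else, mostly with a low value. They report only what shows in the picture. A call takes as long as a camera call.
- masks_of(picture, label): "region" (480x640 bool, what is visible of it) and "xy" ([column, row] in pixels, amid what is visible of it).
The state is a dict: "clock": time; "qpos": joint angles; "qd": joint speeds; "effort": joint torques, N m; "position": TCP position; "ee_rot": TCP orientation; "contact_force": force on the tool from outside, world axes, zero at the start; "moment": the same for the moment, N m; "width": finger opening in m.
Only numpy, scipy, OpenCV 4.12 (cv2) and the standard library are available. Lean on these libraries where they do the work, as an engineer would, in place of code of your own. Each camera call takes 0.05 s, during which the arm holds its last target. There are 200 camera calls.

## Task

Close the open rinse-water tank with the large grey screw plug that stands on the bench: set it upright in the tank's mouth, find the thread start by backing the plug off (anticlockwise) under a light press until it drops in, then run it in clockwise until its flange lies flush on the rim, and let go. Never force it against the thread: stop turning or pressing as soon as it resists. Leave the other tank, the small plug and everything else on the bench alone.

Things in the scene. Friction and masses are not known exactly. Their poses are not given: they have to be found in the camera images.
- plug: The large grey screw plug, loose, standing upright on the bench, 66 mm tall, about 120 g. Origin: centre of its underside, z up along its axis. From below: tapered nose (31 mm across at the foot, 38 mm from 6 mm up), plain stem 38 mm across, flange 60 mm across from 27 to 31 mm up, then a round knob.
- plug_knob (a point): Top centre of the plug's knob, 66 mm above the plug's underside. The knob is round, 34 mm across, from 31 to 66 mm up: grip it from above at any yaw with a light grip (about 20 N), fingertips 33 mm or more above the plug's underside so that they clear the flange.
- plug_lugs (a point): On the plug's axis, 7 mm above its underside, level with the undersides of the middles of three short round thread lugs, 120 degrees apart, each about 20 degrees long, standing out of the stem to 47.6 mm across and sloping as a right-hand thread. The middle of one lug lies on the plug's +x side.
- plug_flange (a point): Centre of the underside of the plug's flange, 27 mm above the plug's underside; it lies on the rim of the mouth when the plug is home.
- tank_open: The open low white tank, fixed, 150 x 130 x 60 mm, with the open neck in the middle of its top. Origin: centre of its underside. Its yaw says nothing about where the neck's thread starts lie.
- mouth (a point): Centre of the open tank's mouth, level with the top of its rim, 92 mm above the bench; z up. The round neck is 58 mm across outside, 50 mm inside, 32 mm tall, 3 thread starts, fixed on a low white tank 150 x 130 x 60 mm. The direction of the thread starts is different each time and is NOT given by this pose.
- lips (a point): On the mouth's axis, 5 mm below the rim: level of three flat inward lips (hole 40.6 mm across) parted by three gaps of 36 degrees, 120 apart, the thread starts. On the lips the plug's flange stands 16 mm above the rim. Turned anticlockwise from above, at most about 110 degrees, under a press of about 4 N, the lugs fall through the gaps and the flange drops to 6 to 7 mm above the rim.
- stops (a point): On the mouth's axis, 1 mm below the rim: top of a 4 mm tall stop tooth, 6 degrees wide, at each lip's clockwise end. A plug turned clockwise before it has dropped jams on it; one that has dropped can turn back only a little. If lugs land on the teeth the flange is 20 mm above the rim: turn anticlockwise too. The lugs have 16 degrees to spare in a gap: press every 8 degrees or so.
- tight (a point): On the mouth's axis at the rim, like mouth: thread behaviour. Once dropped, the plug goes down 0.09 mm per degree of clockwise turn (32 mm a turn, axial play about 1.7 mm; follow it down with a light press). After 60 to 85 degrees the flange lies on the rim; some 18 degrees further the thread comes up tight. Over 40 N between plug and neck is cross-threading.
- tank_closed: The other tank, of the same make, already closed by an identical plug screwed home; not to be touched. Origin: centre of its underside; 150 x 130 x 60 mm, the top of its plug at 131 mm.
- small_plug: A smaller loose plug, 36 mm tall, flange 42 mm across, knob 22 mm; does not fit, leave alone. Origin: centre of its underside.
- beaker: Empty glass beaker, 56 mm across, 55 mm tall, between the tanks; leave alone. Origin: centre of its underside.
- tube_rack: White rack 60 x 160 x 45 mm with sample tubes standing 76 mm high; leave alone. Origin: centre of its underside.
- screwdriver: Screwdriver 170 mm long lying on the bench; leave alone.
- cartridges: Black holder 110 x 90 x 50 mm with white reagent cartridges up to 75 mm high; leave alone. Origin: centre of its underside.
- wash_bottle: White bottle, 60 mm across, 120 mm tall; leave alone. Origin: centre of its underside.
- lid_disc: Flat aluminium disc 90 mm across, 6 mm thick, lying on the bench; leave alone. Origin: centre of its underside.

How it is judged:
By the outcome, as a careful person would: the job done as asked, in the order asked, and still so for the second after the job is handed in, with the robot touching nothing.
It also fails if it takes over 64 s, if anything falls off the work surface, if the arm or the gripper's body presses on something with over 40 N, if the wrist force passes 120 N, or if a joint passes its speed limit or range.

## Working session

There is one attempt and no reset: what is moved stays moved. The work goes in short steps, Python scripts to look and compute and a tool call to move; the robot and the scene stay as the last step left them, time stands still between calls to the robot, and variables do not carry over. Pictures are saved under pics/ and viewed, about 8 in all and at most 12, crops included, and the job is handed in when it is done.

Besides the shell and the picture viewer there is one more tool, called after "Call:" as a command line: name --argument value ..., lists and objects as JSON in quotes. play_rows: Moves the arm, as the interface text tells. Its arguments: {"type":"object","properties":{"series":{"type":"array"},"squeeze":{"type":"number"}},"required":["series"]}

```bash
mkdir -p pics; cat > h.py <<'E'
import numpy as np, cv2
from rig import *
def ray(im,uv,st=None):
    f=240/np.tan(np.radians(im["vfov"]/2)); u=np.array([(uv[0]-im["cx"])/f,(uv[1]-im["cy"])/f])
    if "hand_eye" in im:
        r=np.hypot(*u); d=np.array([*(u/max(r,1e-9)*np.sin(r)),np.cos(r)])
        w,x,y,z=st["ee_rot"]; R=cv2.Rodrigues(2*np.arctan2(np.linalg.norm([x,y,z]),w)*np.array([x,y,z])/max(np.linalg.norm([x,y,z]),1e-9))[0]
        H=np.array(im["hand_eye"]); return R@H[:3,3]+np.array(st["position"]), R@H[:3,:3]@d
    R=cv2.Rodrigues(np.array(im["rvec"],float))[0]; return -R.T@np.array(im["tvec"],float).ravel(), R.T@np.array([*u,1])
def at(im,uv,z,st=None):
    o,d=ray(im,uv,st); return (o+d*(z-o[2])/d[2]).round(4)
def save(im,n): cv2.imwrite(f"pics/{n}.png",cv2.cvtColor(im["pixels"],cv2.COLOR_RGB2BGR))
E
python3 - <<'E'
from h import *
s=get_state(); print(s, tips_ahead)
for c in ["top","scene","wrist"]:
    im=get_image(c); save(im,c+"0")
    for l,z in [("plug",.045),("tank_open",.06),("tank_closed",.06),("small_plug",.02)]:
        for m in masks_of(im,l)[:3]:
            print(c,l,round(m["p"],2),np.round(m["xy"]),m["region"].sum(),at(im,m["xy"],z,s))
E
```

```text
{'clock': 0.0, 'qpos': array([ 1.05098849e+00,  2.76593361e-01,  1.50615952e+00,  1.18468979e-05,
        1.36069620e+00, -1.21009533e-01]), 'qd': array([ 9.64630899e-05,  6.99697808e-05,  3.20050334e-04, -1.58735768e-03,
       -9.98690623e-05, -1.04654975e-03]), 'effort': array([ 5.71847977e-04, -4.16756880e+01, -2.45796454e+01, -5.62754963e-05,
        1.08721107e-02,  8.58589093e-07]), 'position': array([0.22302491, 0.52942138, 0.24143011]), 'ee_rot': array([ 4.11047219e-04,  8.33160344e-01,  5.53030722e-01, -8.32260708e-04]), 'contact_force': array([ 0.13437726,  0.61105268, -0.03849327]), 'moment': array([-0.00839698, -0.0384712 , -0.05254103]), 'width': 0.0852869200119432} 0.011
top plug 0.7 [279. 286.] 681 [0.431  0.0779 0.045 ]
top plug 0.48 [158. 352.] 1493 [0.3009 0.3165 0.045 ]
top tank_open 0.69 [401. 183.] 4735 [ 0.6405 -0.1701  0.06  ]
top tank_closed 0.91 [252. 193.] 4903 [0.6196 0.132  0.06  ]
top small_plug 0.77 [366. 282.] 295 [ 0.4404 -0.1013  0.02  ]
top small_plug 0.7 [458. 313.] 709 [ 0.3764 -0.2918  0.02  ]
scene plug 0.85 [335. 214.] 500 [0.4441 0.084  0.045 ]
scene tank_open 0.68 [448. 207.] 2177 [0.5371 0.3358 0.06  ]
scene tank_closed 0.82 [390. 266.] 4293 [0.6441 0.1266 0.06  ]
scene small_plug 0.67 [261. 244.] 217 [ 0.4472 -0.1034  0.02  ]
wrist plug 0.52 [123. 450.] 184 [0.4331 0.124  0.045 ]
```

View pics/top0.png

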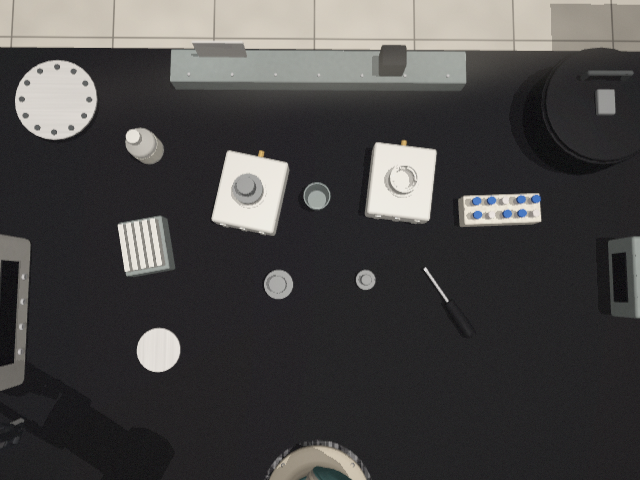

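View pics/scene0.png

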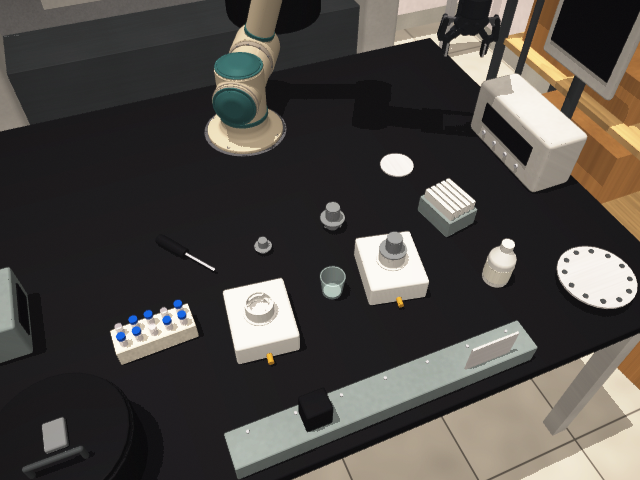

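The large plug stands at about (279,285) in top. The open neck is at (403,180), on the right-hand tank, and the closed tank is at (250,192). I'll move above the plug.

Call:
play_rows --series '[{"dx": 17,"dy": -37},{"dx": 17,"dy": -37},{"dx": 17,"dy": -37},{"dx": 17,"dy": -37},{"dx": 17,"dy": -37},{"dx": 17,"dy": -37},{"dx": 17,"dy": -37},{"dx": 17,"dy": -37},{"dx": 17,"dy": -37},{"dx": 17,"dy": -37},{"dx": 17,"dy": -37}]' --squeeze 20

```text
invalid input at $.series[0]: expected keys fingers, dx, dy, dz, turn
```

```bash
python3 - <<'E'
from h import *
s=get_state(); print(s["clock"],s["position"],s["ee_rot"],s["qpos"])
im=get_image("wrist"); save(im,"w1")
for m in masks_of(im,"plug")[:3]:
    ys,xs=np.where(m["region"]); print(round(m["p"],2),np.round(m["xy"]),m["region"].sum(),xs.min(),xs.max(),ys.min(),ys.max(),at(im,m["xy"],.04,s))
t=get_image("top")
for uv in [(403,180)]: print("mouth",at(t,uv,.092))
print("plug",at(t,(279,284),.031), at(t,(277.5,284.5),.066))
g=t["pixels"][150:220,370:440]; cv2.imwrite("pics/neck.png",cv2.resize(g[:,:,::-1],(560,560),interpolation=cv2.INTER_CUBIC))
E
```

```text
0.75 [0.22329205 0.52991848 0.24232988] [-3.40917735e-05  8.33157367e-01  5.53035983e-01  4.28740236e-05] [ 1.05100812e+00  2.75904715e-01  1.50488858e+00  2.29978229e-05
  1.36069214e+00 -1.21004277e-01]
0.48 [122. 450.] 125 117 126 438 458 [0.4366 0.1183 0.04  ]
mouth [ 0.6414 -0.1696  0.092 ]
plug [0.4362 0.0781 0.031 ] [0.4349 0.0788 0.066 ]
```

View pics/w1.png

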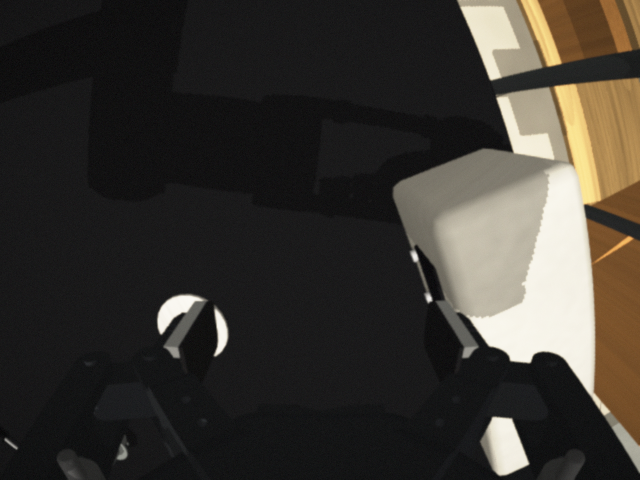

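The move was refused because every row needs all its keys, so this picture is still of the start pose. I'll resend it.

Call:
play_rows --series '[{"fingers": -1,"dx": 17,"dy": -37,"dz": 0,"turn": 0},{"fingers": -1,"dx": 17,"dy": -37,"dz": 0,"turn": 0},{"fingers": -1,"dx": 17,"dy": -37,"dz": 0,"turn": 0},{"fingers": -1,"dx": 17,"dy": -37,"dz": 0,"turn": 0},{"fingers": -1,"dx": 17,"dy": -37,"dz": 0,"turn": 0},{"fingers": -1,"dx": 17,"dy": -37,"dz": 0,"turn": 0},{"fingers": -1,"dx": 17,"dy": -37,"dz": 0,"turn": 0},{"fingers": -1,"dx": 17,"dy": -37,"dz": 0,"turn": 0},{"fingers": -1,"dx": 17,"dy": -37,"dz": 0,"turn": 0},{"fingers": -1,"dx": 17,"dy": -37,"dz": 0,"turn": 0},{"fingers": -1,"dx": 17,"dy": -37,"dz": 0,"turn": 0}]' --squeeze 20

```text
clock: 1.82
position: [0.4096, 0.1184, 0.2431]
ee_rot: [-0.002, 0.828, 0.56, 0.005]
contact_force: [2.2, 0.9, 0.9]
width: 0.0852
```

```bash
python3 - <<'E'
from h import *
s=get_state(); print(s["clock"],s["position"],s["ee_rot"],s["qpos"])
im=get_image("wrist"); save(im,"w2")
for m in masks_of(im,"plug")[:3]:
    ys,xs=np.where(m["region"]); print(round(m["p"],2),np.round(m["xy"]),m["region"].sum(),xs.min(),xs.max(),ys.min(),ys.max(),at(im,m["xy"],.04,s))
E
```

```text
1.8167 [0.40961107 0.11837553 0.24310959] [-0.00157738  0.82840538  0.56010668  0.00474809] [ 0.11177925  0.04374245  1.79390876  0.00748111  1.29700206 -1.07926463]
0.88 [294. 247.] 2901 264 323 216 276 [0.4334 0.0848 0.04  ]
```

View pics/w2.png

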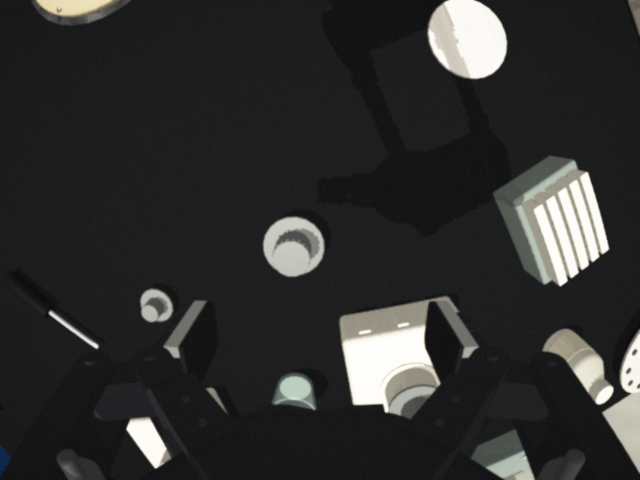

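```bash
python3 - <<'E'
from h import *
get_image("wrist");s=get_state(); print(s["clock"],s["position"],s["ee_rot"])
im=get_image("wrist")
g=im["pixels"][195:295,245:345]; cv2.imwrite("pics/plug.png",cv2.resize(g[:,:,::-1],(600,600),interpolation=cv2.INTER_CUBIC))
for m in masks_of(im,"plug")[:1]:
    ys,xs=np.where(m["region"]); print(xs.min(),xs.max(),ys.min(),ys.max()); 
    c,r=cv2.minEnclosingCircle(np.argwhere(m["region"])[:,::-1].astype(np.float32)); print(c,r,at(im,c,.031,s),at(im,(c[0]+r,c[1]),.031,s))
E
```

```text
1.9667 [0.41055043 0.11752426 0.24285885] [-0.00145851  0.83032842  0.55725544  0.0043545 ]
264 324 215 274
(293.9693908691406, 244.67686462402344) 30.38689613342285 [0.4346 0.0833 0.031 ] [0.4458 0.1105 0.031 ]
```

View pics/plug.png

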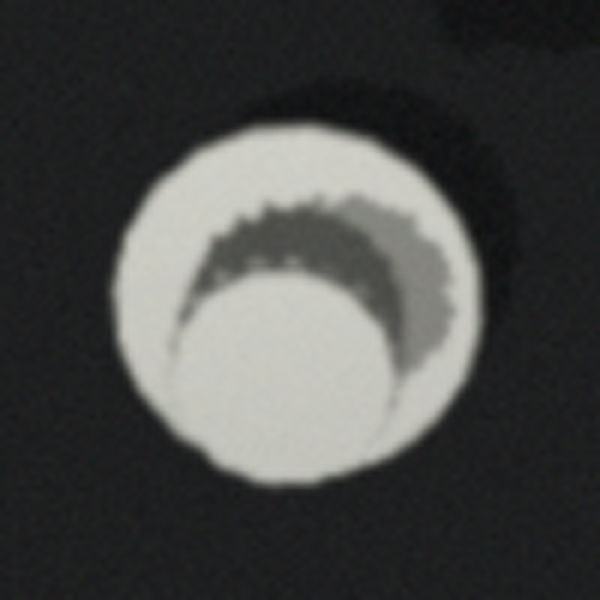

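The flange centre is at about (294.5,245.5) and the knob top at about (292.3,258). I'll move above the plug and turn the jaws to yaw ≈ 0, which leaves anticlockwise room.

Call:
play_rows --series '[{"fingers": -1,"dx": 3,"dy": -4.5,"dz": -6,"turn": -0.12},{"fingers": -1,"dx": 3,"dy": -4.5,"dz": -6,"turn": -0.12},{"fingers": -1,"dx": 3,"dy": -4.5,"dz": -6,"turn": -0.12},{"fingers": -1,"dx": 3,"dy": -4.5,"dz": -6,"turn": -0.12},{"fingers": -1,"dx": 3,"dy": -4.5,"dz": -6,"turn": -0.12},{"fingers": -1,"dx": 3,"dy": -4.5,"dz": -6,"turn": -0.12},{"fingers": -1,"dx": 3,"dy": -4.5,"dz": -6,"turn": -0.12},{"fingers": -1,"dx": 3,"dy": -4.5,"dz": -6,"turn": -0.12},{"fingers": -1,"dx": 0,"dy": 0,"dz": -6,"turn": -0.12},{"fingers": -1,"dx": 0,"dy": 0,"dz": -6,"turn": -0.12},{"fingers": -1,"dx": 0,"dy": 0,"dz": -6,"turn": -0.12},{"fingers": -1,"dx": 0,"dy": 0,"dz": 0,"turn": -0.05},{"fingers": -1,"dx": 0,"dy": 0,"dz": 0,"turn": 0}]' --squeeze 20

```text
clock: 3.15
position: [0.4241, 0.1081, 0.1741]
ee_rot: [-0.001, 0.995, -0.103, 0.005]
contact_force: [-0.5, -0.4, 0.2]
width: 0.0857
```

```bash
python3 - <<'E'
from h import *
s=get_state(); print(s["clock"],s["position"],s["ee_rot"],s["qpos"])
im=get_image("wrist"); save(im,"w3")
for m in masks_of(im,"plug")[:1]:
    ys,xs=np.where(m["region"]); print(m["p"],xs.min(),xs.max(),ys.min(),ys.max())
    c,r=cv2.minEnclosingCircle(np.argwhere(m["region"])[:,::-1].astype(np.float32)); print(c,r,at(im,c,.031,s),at(im,(c[0]+r,c[1]),.031,s))
E
```

```text
3.15 [0.42412143 0.10809574 0.17411879] [-9.44973126e-04  9.94620745e-01 -1.03472101e-01  4.71230699e-03] [9.02901298e-02 1.17527924e-01 1.89479893e+00 4.22855789e-05
 1.11965360e+00 2.97589545e-01]
0.96 302 375 220 296
(339.8982849121094, 257.77020263671875) 38.35551834106445 [0.4364 0.0831 0.031 ] [0.466  0.0767 0.031 ]
```

View pics/w3.png

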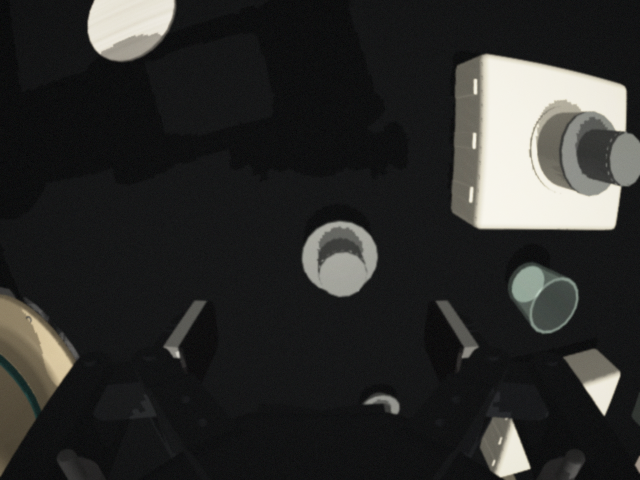

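The plug's flange is at (340,258), which gives (0.436, 0.083). That agrees across both yaws. I'll centre over it at height.

Call:
play_rows --series '[{"fingers": -1,"dx": 6,"dy": -12,"dz": -10,"turn": 0},{"fingers": -1,"dx": 6,"dy": -13,"dz": -10,"turn": 0},{"fingers": -1,"dx": 0,"dy": 0,"dz": -10,"turn": 0},{"fingers": -1,"dx": 0,"dy": 0,"dz": -10,"turn": 0},{"fingers": -1,"dx": 0,"dy": 0,"dz": 0,"turn": 0}]'

```text
clock: 3.67
position: [0.4376, 0.0862, 0.1353]
ee_rot: [-0.002, 0.996, -0.094, 0.008]
contact_force: [-0.2, -0.3, -0.7]
width: 0.0855
```

```bash
python3 - <<'E'
from h import *
s=get_state(); print(s["clock"],s["position"],s["ee_rot"])
im=get_image("wrist"); save(im,"w4")
for m in masks_of(im,"plug")[:1]:
    ys,xs=np.where(m["region"]); print(m["p"],m["region"].sum(),xs.min(),xs.max(),ys.min(),ys.max())
    print(at(im,(xs.min(),(ys.min()+ys.max())/2),.031,s),at(im,(xs.max(),(ys.min()+ys.max())/2),.031,s))
    c,r=cv2.minEnclosingCircle(np.argwhere(m["region"])[:,::-1].astype(np.float32)); print(c,r,at(im,c,.031,s))
E
```

```text
3.6667 [0.43756807 0.08622199 0.13525208] [-0.00167654  0.99552495 -0.0941483   0.00796017]
0.73 6088 272 360 207 296
[0.4073 0.0883 0.031 ] [0.4651 0.0771 0.031 ]
(316.48126220703125, 250.96807861328125) 45.49604034423828 [0.4366 0.0831 0.031 ]
```

View pics/w4.png

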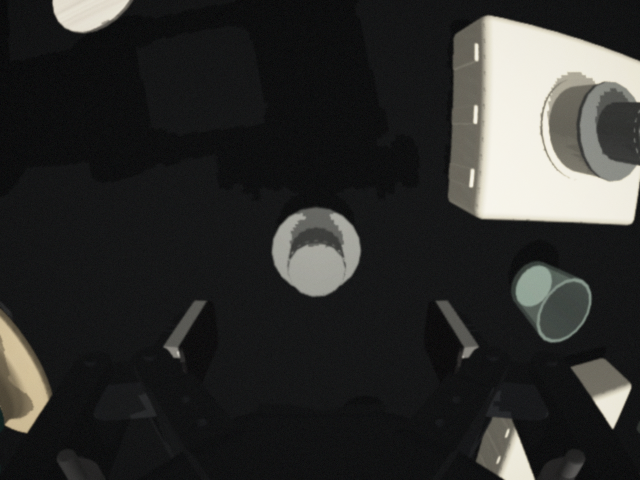

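The plug is in the open, at (316,251), with nothing near the jaws. I'll descend.

Call:
play_rows --series '[{"fingers": -1,"dx": -1,"dy": -3,"dz": -25,"turn": 0},{"fingers": -1,"dx": 0,"dy": 0,"dz": -25,"turn": 0},{"fingers": -1,"dx": 0,"dy": 0,"dz": -20,"turn": 0},{"fingers": -1,"dx": 0,"dy": 0,"dz": 0,"turn": 0},{"fingers": -1,"dx": 0,"dy": 0,"dz": 0,"turn": 0}]'

```text
clock: 4.18
position: [0.4424, 0.0854, 0.0702]
ee_rot: [-0.003, 0.996, -0.091, 0.016]
contact_force: [-0.5, -0.5, -0.1]
width: 0.0854
```

```bash
python3 - <<'E'
from h import *
s=get_state(); print(s["clock"],s["position"],s["ee_rot"],s["contact_force"])
E
```

```text
4.1833 [0.44244954 0.08535833 0.0702146 ] [-0.00290266  0.99569992 -0.09120118  0.01598698] [-0.46448792 -0.49233552 -0.12107972]
```

The tool tilts about 1.8° outward as it descends fast, because the lag is locked in row by row. I'll back up quickly to undo that, then come down slowly.

Call:
play_rows --series '[{"fingers": -1,"dx": -2,"dy": -1,"dz": 40,"turn": 0},{"fingers": -1,"dx": -2,"dy": -1,"dz": 40,"turn": 0},{"fingers": -1,"dx": 0,"dy": 0,"dz": 0,"turn": 0}]'

```text
clock: 4.43
position: [0.4379, 0.084, 0.1544]
ee_rot: [-0.003, 0.996, -0.09, 0.014]
contact_force: [-0.1, -0.2, 0.8]
width: 0.0852
```

Call:
play_rows --series '[{"fingers": -1,"dx": 0,"dy": 0,"dz": -8,"turn": 0},{"fingers": -1,"dx": 0,"dy": 0,"dz": -8,"turn": 0},{"fingers": -1,"dx": 0,"dy": 0,"dz": -8,"turn": 0},{"fingers": -1,"dx": 0,"dy": 0,"dz": -8,"turn": 0},{"fingers": -1,"dx": 0,"dy": 0,"dz": -8,"turn": 0}]'

```text
clock: 4.85
position: [0.4407, 0.0846, 0.1171]
ee_rot: [-0.004, 0.996, -0.089, 0.021]
contact_force: [-0.3, 0.1, -0.2]
width: 0.0853
```

Call:
play_rows --series '[{"fingers": -1,"dx": 0,"dy": 0,"dz": 0,"turn": 0},{"fingers": -1,"dx": 0,"dy": 0,"dz": 0,"turn": 0},{"fingers": -1,"dx": 0,"dy": 0,"dz": 0,"turn": 0},{"fingers": -1,"dx": 0,"dy": 0,"dz": 0,"turn": 0}]'

```text
clock: 5.18
position: [0.4366, 0.0844, 0.1113]
ee_rot: [-0.003, 0.996, -0.089, 0.014]
contact_force: [1.0, 0.2, 0.1]
width: 0.0854
```

Call:
play_rows --series '[{"fingers": -1,"dx": 0,"dy": 0,"dz": 8,"turn": 0},{"fingers": -1,"dx": 0,"dy": 0,"dz": 8,"turn": 0},{"fingers": -1,"dx": 0,"dy": 0,"dz": 8,"turn": 0},{"fingers": -1,"dx": 0,"dy": 0,"dz": 8,"turn": 0},{"fingers": -1,"dx": 0,"dy": 0,"dz": 8,"turn": 0}]'

```text
clock: 5.6
position: [0.4364, 0.0844, 0.1547]
ee_rot: [-0.003, 0.996, -0.089, 0.014]
contact_force: [0.1, -0.1, 0.3]
width: 0.0849
```

Call:
play_rows --series '[{"fingers": -1,"dx": -20,"dy": 0,"dz": 0,"turn": 0},{"fingers": -1,"dx": -20,"dy": 0,"dz": 0,"turn": 0}]'

```text
clock: 5.77
position: [0.4023, 0.0844, 0.1592]
ee_rot: [-0.003, 0.996, -0.09, 0.02]
contact_force: [0.3, 0.3, -0.7]
width: 0.0853
```

Call:
play_rows --series '[{"fingers": -1,"dx": 20,"dy": 0,"dz": 0,"turn": 0},{"fingers": -1,"dx": 20,"dy": 0,"dz": 0,"turn": 0}]'

```text
clock: 5.93
position: [0.4347, 0.0847, 0.1612]
ee_rot: [-0.003, 0.996, -0.089, 0.017]
contact_force: [0.2, 0.9, 0.7]
width: 0.0853
```

The wobble is mostly transient and settles on stopping. Only the change of tilt between grasp and insertion matters, so I'll go on.

Call:
play_rows --series '[{"fingers": -1,"dx": 0,"dy": 0,"dz": 0,"turn": 0},{"fingers": -1,"dx": 0,"dy": -1,"dz": -15,"turn": 0},{"fingers": -1,"dx": 0,"dy": -1,"dz": -15,"turn": 0},{"fingers": -1,"dx": 0,"dy": 0,"dz": -15,"turn": 0},{"fingers": -1,"dx": 0,"dy": 0,"dz": -15,"turn": 0},{"fingers": -1,"dx": 0,"dy": 0,"dz": -15,"turn": 0},{"fingers": -1,"dx": 0,"dy": 0,"dz": -10,"turn": 0},{"fingers": -1,"dx": 0,"dy": 0,"dz": 0,"turn": 0},{"fingers": -1,"dx": 0,"dy": 0,"dz": 0,"turn": 0},{"fingers": -1,"dx": 0,"dy": 0,"dz": 0,"turn": 0}]'

```text
clock: 6.77
position: [0.4379, 0.0828, 0.0825]
ee_rot: [-0.004, 0.996, -0.089, 0.024]
contact_force: [0.1, 0.1, 0.2]
width: 0.0851
```

Call:
play_rows --series '[{"fingers": -1,"dx": 0,"dy": 0,"dz": 0,"turn": 0},{"fingers": -1,"dx": 0,"dy": 0,"dz": 0,"turn": 0},{"fingers": -1,"dx": 0,"dy": 0,"dz": 0,"turn": 0},{"fingers": -1,"dx": 0,"dy": 0,"dz": 0,"turn": 0}]'

```text
clock: 7.1
position: [0.4396, 0.0829, 0.0855]
ee_rot: [-0.004, 0.996, -0.089, 0.027]
contact_force: [-0.6, 0.2, 0.2]
width: 0.0851
```

Call:
play_rows --series '[{"fingers": -1,"dx": 0,"dy": 0,"dz": 40,"turn": 0},{"fingers": -1,"dx": 0,"dy": 0,"dz": 0,"turn": 0},{"fingers": -1,"dx": 0,"dy": 0,"dz": 0,"turn": 0},{"fingers": -1,"dx": 0,"dy": 0,"dz": 0,"turn": 0}]'

```text
clock: 7.43
position: [0.4401, 0.0829, 0.1276]
ee_rot: [-0.004, 0.996, -0.089, 0.028]
contact_force: [0.0, 0.2, -0.2]
width: 0.0855
```

Call:
play_rows --series '[{"fingers": -1,"dx": 0,"dy": 0,"dz": -40,"turn": 0},{"fingers": -1,"dx": 0,"dy": 0,"dz": 0,"turn": 0},{"fingers": -1,"dx": 0,"dy": 0,"dz": 0,"turn": 0},{"fingers": -1,"dx": 0,"dy": 0,"dz": 0,"turn": 0}]'

```text
clock: 7.77
position: [0.441, 0.083, 0.0877]
ee_rot: [-0.005, 0.996, -0.089, 0.028]
contact_force: [-0.4, -0.8, 0.1]
width: 0.0854
```

Call:
play_rows --series '[{"fingers": -1,"dx": -40,"dy": 0,"dz": 20,"turn": 0},{"fingers": -1,"dx": 0,"dy": 0,"dz": 0,"turn": 0},{"fingers": -1,"dx": 0,"dy": 0,"dz": 0,"turn": 0}]'

```text
clock: 8.02
position: [0.4053, 0.083, 0.1075]
ee_rot: [-0.005, 0.996, -0.089, 0.028]
contact_force: [1.1, 0.2, -0.2]
width: 0.0853
```

Call:
play_rows --series '[{"fingers": -1,"dx": 10,"dy": 0,"dz": 0,"turn": 0},{"fingers": -1,"dx": 10,"dy": 0,"dz": 0,"turn": 0},{"fingers": -1,"dx": 10,"dy": 0,"dz": 0,"turn": 0},{"fingers": -1,"dx": 10,"dy": 0,"dz": 0,"turn": 0}]'

```text
clock: 8.35
position: [0.4484, 0.0832, 0.1104]
ee_rot: [-0.005, 0.996, -0.089, 0.03]
contact_force: [0.2, 0.8, -0.7]
width: 0.0856
```

Call:
play_rows --series '[{"fingers": -1,"dx": 0,"dy": 0,"dz": 0,"turn": 0},{"fingers": -1,"dx": 0,"dy": 0,"dz": 0,"turn": 0}]'

```text
clock: 8.52
position: [0.4536, 0.0831, 0.1106]
ee_rot: [-0.005, 0.995, -0.089, 0.032]
contact_force: [-0.4, -0.3, -0.5]
width: 0.0853
```

Tilt keeps creeping in world +x. A turn about z carries the tilt with it, so I'll turn half round, which makes the same drift cancel it.

Call:
play_rows --series '[{"fingers": -1,"dx": 0,"dy": 0,"dz": 0,"turn": 0.12},{"fingers": -1,"dx": 0,"dy": 0,"dz": 0,"turn": 0.12},{"fingers": -1,"dx": 0,"dy": 0,"dz": 0,"turn": 0.12},{"fingers": -1,"dx": 0,"dy": 0,"dz": 0,"turn": 0.12},{"fingers": -1,"dx": 0,"dy": 0,"dz": 0,"turn": 0.12},{"fingers": -1,"dx": 0,"dy": 0,"dz": 0,"turn": 0.12},{"fingers": -1,"dx": 0,"dy": 0,"dz": 0,"turn": 0.12},{"fingers": -1,"dx": 0,"dy": 0,"dz": 0,"turn": 0.12},{"fingers": -1,"dx": 0,"dy": 0,"dz": 0,"turn": 0.12},{"fingers": -1,"dx": 0,"dy": 0,"dz": 0,"turn": 0.12},{"fingers": -1,"dx": 0,"dy": 0,"dz": 0,"turn": 0.12},{"fingers": -1,"dx": 0,"dy": 0,"dz": 0,"turn": 0.12}]'

```text
clock: 9.52
position: [0.451, 0.0828, 0.1064]
ee_rot: [-0.026, 0.79, 0.613, 0.014]
contact_force: [-0.0, 0.6, 0.1]
width: 0.0851
```

```bash
cat >> h.py <<'E'
from scipy.spatial.transform import Rotation as Ro
def st(s):
    w,x,y,z=s["ee_rot"]; R=Ro.from_quat([x,y,z,w]).as_matrix()
    print("t%.2f"%s["clock"],"pos",(s["position"]*1e3).round(1),"yaw %.1f"%np.degrees(np.arctan2(R[1,0],R[0,0])),"tilt deg",np.degrees(R[:2,2]).round(2),"q",s["qpos"].round(2),"F",s["contact_force"].round(1),"M",s["moment"].round(2),"w",round(s["width"],4))
E
python3 -c "
from h import *
st(get_state())"
```

```text
t9.52 pos [451.   82.8 106.4] yaw 75.5 tilt deg [-0.54  3.33] q [-0.02  0.23  1.95  0.07  0.97 -1.37] F [-0.   0.6  0.1] M [-0.04  0.02  0.07] w 0.0851
```

Call:
play_rows --series '[{"fingers": -1,"dx": 0,"dy": 0,"dz": 10,"turn": 0.12},{"fingers": -1,"dx": 0,"dy": 0,"dz": 0,"turn": 0.12},{"fingers": -1,"dx": 0,"dy": 0,"dz": 0,"turn": 0.12},{"fingers": -1,"dx": 0,"dy": 0,"dz": 0,"turn": 0.12},{"fingers": -1,"dx": 0,"dy": 0,"dz": 0,"turn": 0.12},{"fingers": -1,"dx": 0,"dy": 0,"dz": 0,"turn": 0.12},{"fingers": -1,"dx": 0,"dy": 0,"dz": 0,"turn": 0.12},{"fingers": -1,"dx": 0,"dy": 0,"dz": 0,"turn": 0.12},{"fingers": -1,"dx": 0,"dy": 0,"dz": 0,"turn": 0.12}]'

```text
clock: 10.27
position: [0.4487, 0.0822, 0.1137]
ee_rot: [-0.032, 0.342, 0.939, -0.006]
contact_force: [0.8, 0.3, 0.3]
width: 0.0854
```

Call:
play_rows --series '[{"fingers": -1,"dx": -7,"dy": 0,"dz": 0,"turn": 0},{"fingers": -1,"dx": -7,"dy": 0,"dz": 0,"turn": 0},{"fingers": -1,"dx": 0,"dy": 0,"dz": -8,"turn": 0},{"fingers": -1,"dx": 0,"dy": 0,"dz": -8,"turn": 0},{"fingers": -1,"dx": 0,"dy": 0,"dz": -8,"turn": 0}]'

```text
clock: 10.68
position: [0.433, 0.0824, 0.0883]
ee_rot: [-0.032, 0.344, 0.938, -0.006]
contact_force: [0.3, -0.4, 0.2]
width: 0.0853
```

```bash
python3 -c "
from h import *
st(get_state())"
```

```text
t10.68 pos [433.   82.4  88.3] yaw 139.6 tilt deg [-3.72  0.66] q [ 0.02  0.26  1.97  0.02  0.98 -2.43] F [ 0.3 -0.4  0.2] M [-0.03 -0.05  0.02] w 0.0853
```

Call:
play_rows --series '[{"fingers": -1,"dx": 0,"dy": 0,"dz": 40,"turn": 0},{"fingers": -1,"dx": 0,"dy": 0,"dz": 0,"turn": 0},{"fingers": -1,"dx": 0,"dy": 0,"dz": 40,"turn": 0},{"fingers": -1,"dx": 0,"dy": 0,"dz": 0,"turn": 0},{"fingers": -1,"dx": 0,"dy": 0,"dz": 0,"turn": 0}]'

```text
clock: 11.1
position: [0.4287, 0.0819, 0.1612]
ee_rot: [-0.039, 0.347, 0.937, -0.008]
contact_force: [-0.7, 0.3, -0.8]
width: 0.0854
```

Call:
play_rows --series '[{"fingers": -1,"dx": 0,"dy": 0,"dz": -15,"turn": 0},{"fingers": -1,"dx": 0,"dy": 0,"dz": -15,"turn": 0},{"fingers": -1,"dx": 0,"dy": 0,"dz": -15,"turn": 0},{"fingers": -1,"dx": 0,"dy": 0,"dz": -15,"turn": 0},{"fingers": -1,"dx": 0,"dy": 0,"dz": -15,"turn": 0},{"fingers": -1,"dx": 0,"dy": 0,"dz": 0,"turn": 0}]'

```text
clock: 11.6
position: [0.4312, 0.0816, 0.082]
ee_rot: [-0.035, 0.349, 0.936, -0.007]
contact_force: [-0.1, 0.2, -0.4]
width: 0.0856
```

```bash
python3 -c "
from h import *
st(get_state())"
```

```text
t11.60 pos [431.2  81.6  82. ] yaw 139.0 tilt deg [-4.08  0.69] q [ 0.02  0.27  1.98  0.02  0.97 -2.42] F [-0.1  0.2 -0.4] M [-0.05 -0.02 -0.04] w 0.0856
```

Call:
play_rows --series '[{"fingers": -1,"dx": 8,"dy": 0,"dz": 8,"turn": 0},{"fingers": -1,"dx": 8,"dy": 0,"dz": 8,"turn": 0},{"fingers": -1,"dx": 8,"dy": 0,"dz": 8,"turn": 0},{"fingers": -1,"dx": 8,"dy": 0,"dz": 8,"turn": 0},{"fingers": -1,"dx": 8,"dy": 0,"dz": 8,"turn": 0},{"fingers": -1,"dx": 8,"dy": 0,"dz": 8,"turn": 0},{"fingers": -1,"dx": 8,"dy": 0,"dz": 8,"turn": 0},{"fingers": -1,"dx": 0,"dy": 0,"dz": 0,"turn": 0}]'

```text
clock: 12.27
position: [0.4958, 0.0815, 0.1468]
ee_rot: [-0.032, 0.351, 0.936, -0.005]
contact_force: [0.1, -0.2, -0.2]
width: 0.0855
```

Call:
play_rows --series '[{"fingers": -1,"dx": -25,"dy": 0,"dz": -25,"turn": 0},{"fingers": -1,"dx": -25,"dy": 0,"dz": -25,"turn": 0},{"fingers": -1,"dx": 0,"dy": 0,"dz": 0,"turn": 0}]'

```text
clock: 12.52
position: [0.4494, 0.0813, 0.0994]
ee_rot: [-0.027, 0.351, 0.936, -0.003]
contact_force: [-1.9, 0.5, 0.3]
width: 0.0854
```

```bash
python3 -c "
from h import *
st(get_state())"
```

```text
t12.52 pos [449.4  81.3  99.4] yaw 138.8 tilt deg [-2.98  0.72] q [ 0.02  0.26  1.93  0.02  1.   -2.42] F [-1.9  0.5  0.3] M [-0.04  0.04  0.01] w 0.0854
```

That works, at about +1.1° per cycle. I'll repeat it.

Call:
play_rows --series '[{"fingers": -1,"dx": 8,"dy": 0,"dz": 8,"turn": 0},{"fingers": -1,"dx": 8,"dy": 0,"dz": 8,"turn": 0},{"fingers": -1,"dx": 8,"dy": 0,"dz": 8,"turn": 0},{"fingers": -1,"dx": 8,"dy": 0,"dz": 8,"turn": 0},{"fingers": -1,"dx": 8,"dy": 0,"dz": 8,"turn": 0},{"fingers": -1,"dx": 8,"dy": 0,"dz": 8,"turn": 0},{"fingers": -1,"dx": 0,"dy": 0,"dz": 0,"turn": 0},{"fingers": -1,"dx": -25,"dy": 0,"dz": -25,"turn": 0},{"fingers": -1,"dx": -25,"dy": 0,"dz": -25,"turn": 0},{"fingers": -1,"dx": 0,"dy": 0,"dz": 0,"turn": 0}]'

```text
clock: 13.35
position: [0.4494, 0.0813, 0.1044]
ee_rot: [-0.024, 0.352, 0.936, -0.002]
contact_force: [-2.1, -0.8, -0.9]
width: 0.0856
```

Call:
play_rows --series '[{"fingers": -1,"dx": 8,"dy": 0,"dz": 8,"turn": 0},{"fingers": -1,"dx": 8,"dy": 0,"dz": 8,"turn": 0},{"fingers": -1,"dx": 8,"dy": 0,"dz": 8,"turn": 0},{"fingers": -1,"dx": 8,"dy": 0,"dz": 8,"turn": 0},{"fingers": -1,"dx": 8,"dy": 0,"dz": 8,"turn": 0},{"fingers": -1,"dx": 8,"dy": 0,"dz": 8,"turn": 0},{"fingers": -1,"dx": 0,"dy": 0,"dz": 0,"turn": 0},{"fingers": -1,"dx": -25,"dy": 0,"dz": -25,"turn": 0},{"fingers": -1,"dx": -25,"dy": 0,"dz": -25,"turn": 0},{"fingers": -1,"dx": 0,"dy": 0,"dz": 0,"turn": 0}]'

```text
clock: 14.18
position: [0.4451, 0.0813, 0.106]
ee_rot: [-0.026, 0.353, 0.935, -0.003]
contact_force: [-0.7, -0.7, 1.2]
width: 0.0855
```

```bash
python3 -c "
from h import *
st(get_state())"
```

```text
t14.18 pos [445.1  81.3 106. ] yaw 138.7 tilt deg [-2.95  0.73] q [ 0.02  0.24  1.93  0.02  1.02 -2.41] F [-0.7 -0.7  1.2] M [ 0.01  0.04 -0.01] w 0.0855
```

```bash
python3 -c "
from h import *
for i in range(4):
    st(get_state()); get_image('wrist')
st(get_state())"
```

```text
t14.18 pos [445.1  81.3 106. ] yaw 138.7 tilt deg [-2.95  0.73] q [ 0.02  0.24  1.93  0.02  1.02 -2.41] F [-0.7 -0.7  1.2] M [ 0.01  0.04 -0.01] w 0.0855
t14.23 pos [449.3  81.4 107.9] yaw 138.7 tilt deg [-2.55  0.74] q [ 0.02  0.24  1.92  0.02  1.02 -2.41] F [ 0.2  0.2 -0. ] M [ 0.02 -0.06  0.  ] w 0.0855
t14.28 pos [452.8  81.3 109.3] yaw 138.7 tilt deg [-2.22  0.74] q [ 0.02  0.24  1.92  0.02  1.02 -2.41] F [0.7 0.2 0.2] M [ 0.05 -0.06 -0.05] w 0.0854
t14.33 pos [454.9  81.4 110.3] yaw 138.7 tilt deg [-2.02  0.74] q [ 0.02  0.24  1.92  0.02  1.02 -2.41] F [ 0.7 -0.   0.4] M [-0.03 -0.03  0.01] w 0.0855
t14.38 pos [455.9  81.3 110.7] yaw 138.7 tilt deg [-1.93  0.75] q [ 0.02  0.24  1.91  0.02  1.02 -2.41] F [ 0.2 -0.7  0.8] M [-0.04 -0.01  0.01] w 0.0851
```

Call:
play_rows --series '[{"fingers": -1,"dx": 0,"dy": 0,"dz": 0,"turn": 0}]'

```text
clock: 14.47
position: [0.4576, 0.0813, 0.1116]
ee_rot: [-0.017, 0.353, 0.936, 0.001]
contact_force: [-0.3, -0.6, 0.1]
width: 0.0851
```

Call:
play_rows --series '[{"fingers": -1,"dx": 0,"dy": 0,"dz": 0,"turn": 0}]'

```text
clock: 14.55
position: [0.4592, 0.0813, 0.1125]
ee_rot: [-0.016, 0.353, 0.936, 0.001]
contact_force: [0.4, 0.2, -0.8]
width: 0.0855
```

Call:
play_rows --series '[{"fingers": -1,"dx": -20,"dy": 0,"dz": 0,"turn": 0}]'

```text
clock: 14.63
position: [0.4449, 0.0812, 0.1137]
ee_rot: [-0.012, 0.353, 0.936, 0.002]
contact_force: [1.1, 1.0, 0.2]
width: 0.0854
```

```bash
python3 -c "
from h import *
for i in range(4):
    st(get_state()); get_image('wrist')
st(get_state())"
```

```text
t14.63 pos [444.9  81.2 113.7] yaw 138.7 tilt deg [-1.19  0.75] q [ 0.02  0.22  1.94  0.02  1.   -2.41] F [1.1 1.  0.2] M [-0.05  0.02  0.04] w 0.0854
t14.68 pos [437.   81.4 113. ] yaw 138.7 tilt deg [-1.78  0.75] q [ 0.02  0.21  1.95  0.02  1.01 -2.41] F [-4.9 -0.8 -1. ] M [-0.01  0.15 -0.01] w 0.0854
t14.73 pos [437.5  81.4 112.8] yaw 138.7 tilt deg [-1.77  0.75] q [ 0.02  0.22  1.95  0.02  1.01 -2.41] F [0.3 0.4 0.7] M [-0.03 -0.02 -0.03] w 0.0853
t14.78 pos [439.1  81.4 112.9] yaw 138.7 tilt deg [-1.63  0.75] q [ 0.02  0.22  1.95  0.02  1.01 -2.41] F [ 1.  -0.5  0.5] M [-0.04 -0.01 -0.02] w 0.0855
t14.83 pos [440.1  81.4 113. ] yaw 138.7 tilt deg [-1.55  0.75] q [ 0.02  0.22  1.95  0.02  1.   -2.41] F [0.2 0.4 0.5] M [-0.03 -0.    0.04] w 0.0852
```

The arm settles onto its last target during camera calls. So I can trim the tilt with one -x row followed by a zero row, then let it settle.

Call:
play_rows --series '[{"fingers": -1,"dx": -20,"dy": 0,"dz": 0,"turn": 0},{"fingers": -1,"dx": 0,"dy": 0,"dz": 0,"turn": 0}]'

```text
clock: 15.0
position: [0.4226, 0.0813, 0.1134]
ee_rot: [-0.014, 0.353, 0.936, 0.002]
contact_force: [-2.0, -0.6, 0.5]
width: 0.085
```

```bash
cat >> h.py <<'E'
def settle(n=4):
    for i in range(n): get_image('scene')
    st(get_state())
E
python3 -c "
from h import *
st(get_state()); settle()"
```

```text
t15.00 pos [422.6  81.3 113.4] yaw 138.7 tilt deg [-1.38  0.75] q [ 0.02  0.19  1.98  0.02  0.99 -2.41] F [-2.  -0.6  0.5] M [-0.02  0.05 -0.03] w 0.085
t15.20 pos [427.2  81.2 114.1] yaw 138.6 tilt deg [-1.01  0.75] q [ 0.02  0.19  1.98  0.02  0.99 -2.41] F [-0.7 -0.4  0.4] M [-0.02  0.    0.02] w 0.0856
```

Call:
play_rows --series '[{"fingers": -1,"dx": 30,"dy": 0,"dz": 0,"turn": 0}]'

```text
clock: 15.28
position: [0.4514, 0.0814, 0.1134]
ee_rot: [-0.015, 0.353, 0.936, 0.002]
contact_force: [-1.2, -0.4, -0.4]
width: 0.0851
```

```bash
python3 -c "
from h import *
st(get_state()); settle()"
```

```text
t15.28 pos [451.4  81.4 113.4] yaw 138.7 tilt deg [-1.5   0.75] q [ 0.02  0.23  1.93  0.02  1.01 -2.41] F [-1.2 -0.4 -0.4] M [0.02 0.06 0.03] w 0.0851
t15.48 pos [458.4  81.1 114. ] yaw 138.6 tilt deg [-1.    0.76] q [ 0.02  0.24  1.92  0.02  1.01 -2.41] F [-0.4 -0.3 -1. ] M [0.01 0.   0.01] w 0.0855
```

Call:
play_rows --series '[{"fingers": -1,"dx": -26,"dy": 2,"dz": 0,"turn": 0},{"fingers": -1,"dx": 0,"dy": 0,"dz": 0,"turn": 0}]'

```text
clock: 15.65
position: [0.431, 0.0831, 0.1131]
ee_rot: [-0.012, 0.353, 0.935, 0.002]
contact_force: [-0.9, 0.6, 0.4]
width: 0.0852
```

```bash
python3 -c "
from h import *
settle()"
```

```text
t15.85 pos [437.6  82.8 114.4] yaw 138.6 tilt deg [-0.62  0.75] q [ 0.02  0.2   1.96  0.02  0.99 -2.41] F [-0.9 -0.3  0.5] M [ 0.02  0.03 -0.03] w 0.0852
```

Call:
play_rows --series '[{"fingers": -1,"dx": 0,"dy": 0,"dz": -33,"turn": 0}]'

```text
clock: 15.93
position: [0.4433, 0.083, 0.0856]
ee_rot: [-0.001, 0.353, 0.935, 0.007]
contact_force: [0.9, -0.1, -0.5]
width: 0.0855
```

```bash
python3 -c "
from h import *
st(get_state());settle()"
```

```text
t15.93 pos [443.3  83.   85.6] yaw 138.6 tilt deg [0.16 0.77] q [ 0.02  0.24  2.    0.02  0.9  -2.41] F [ 0.9 -0.1 -0.5] M [ 0.02 -0.07  0.03] w 0.0855
t16.13 pos [437.3  82.8  81.2] yaw 138.6 tilt deg [-0.74  0.75] q [ 0.02  0.25  2.01  0.02  0.9  -2.41] F [0.2 1.  0.9] M [-0.08  0.01 -0.01] w 0.0854
```

Call:
play_rows --series '[{"fingers": -1,"dx": -0.5,"dy": 0,"dz": -31,"turn": 0}]'

```text
clock: 16.22
position: [0.4425, 0.083, 0.0546]
ee_rot: [-0.002, 0.353, 0.935, 0.006]
contact_force: [1.8, -0.2, -0.2]
width: 0.0851
```

```bash
python3 - <<'E'
from h import *
settle(5)
s=get_state(); im=get_image("wrist"); save(im,"w5")
E
```

```text
t16.47 pos [437.5  82.8  51.3] yaw 138.6 tilt deg [-0.67  0.75] q [ 0.02  0.29  2.04  0.02  0.82 -2.41] F [0.5 0.3 0. ] M [0.01 0.03 0.  ] w 0.0858
```

View pics/w5.png

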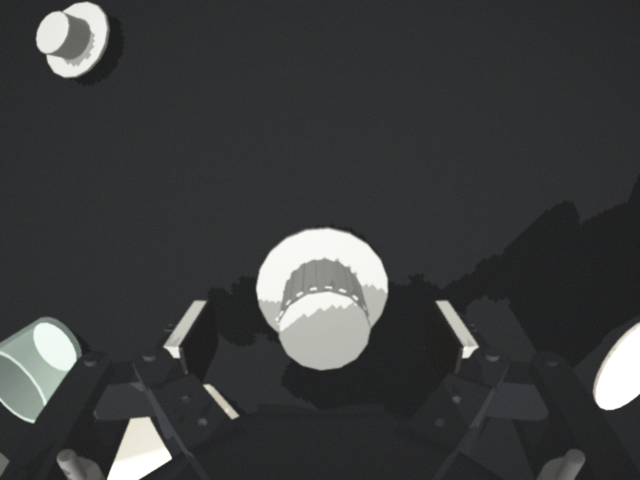

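The knob is centred between the pads: column 324, with the pads at 185 and 455. I'll close at 20 N.

Call:
play_rows --series '[{"fingers": 1,"dx": 0,"dy": 0,"dz": 0,"turn": 0},{"fingers": 1,"dx": 0,"dy": 0,"dz": 0,"turn": 0},{"fingers": 1,"dx": 0,"dy": 0,"dz": 0,"turn": 0},{"fingers": 1,"dx": 0,"dy": 0,"dz": 0,"turn": 0},{"fingers": 1,"dx": 0,"dy": 0,"dz": 0,"turn": 0},{"fingers": 1,"dx": 0,"dy": 0,"dz": 0,"turn": 0},{"fingers": 1,"dx": 0,"dy": 0,"dz": 0,"turn": 0}]' --squeeze 20

```text
clock: 17.1
position: [0.4404, 0.083, 0.0559]
ee_rot: [-0.004, 0.353, 0.935, 0.006]
contact_force: [1.0, 0.6, -1.6]
width: 0.0334
```

```bash
python3 -c "
from h import *
settle(4)"
```

```text
t17.30 pos [440.4  83.   55.7] yaw 138.6 tilt deg [-0.17  0.77] q [ 0.02  0.28  2.04  0.02  0.82 -2.41] F [ 0.6  0.3 -1.2] M [0.02 0.01 0.05] w 0.0334
```

Gripped at width 33.4 mm. Fz is about -1.2 N, which matches the plug's weight. I'll lift.

Call:
play_rows --series '[{"fingers": 1,"dx": 0,"dy": 0,"dz": 40,"turn": 0}]'

```text
clock: 17.38
position: [0.4351, 0.0827, 0.0906]
ee_rot: [-0.011, 0.354, 0.935, 0.003]
contact_force: [-0.0, -0.8, -1.8]
width: 0.0335
```

```bash
python3 -c "
from h import *
settle(4)"
```

```text
t17.58 pos [441.   83.   96.3] yaw 138.6 tilt deg [-0.05  0.77] q [ 0.02  0.23  1.99  0.02  0.93 -2.41] F [-0.3 -0.3 -2. ] M [-0.07  0.03  0.01] w 0.0335
```

Call:
play_rows --series '[{"fingers": 1,"dx": 0,"dy": 0,"dz": 41,"turn": 0}]'

```text
clock: 17.67
position: [0.4346, 0.0827, 0.1312]
ee_rot: [-0.011, 0.354, 0.935, 0.003]
contact_force: [-0.1, 0.4, -2.6]
width: 0.033
```

```bash
python3 -c "
from h import *
settle(4)"
```

```text
t17.87 pos [440.9  82.9 137.1] yaw 138.6 tilt deg [-0.05  0.77] q [ 0.02  0.18  1.93  0.02  1.04 -2.41] F [-0.3  0.8 -1.7] M [-0.09  0.   -0.01] w 0.0336
```

Call:
play_rows --series '[{"fingers": 1,"dx": 0,"dy": 0,"dz": 41,"turn": 0}]'

```text
clock: 17.95
position: [0.4339, 0.0827, 0.171]
ee_rot: [-0.012, 0.354, 0.935, 0.002]
contact_force: [-0.2, -0.1, -2.8]
width: 0.0329
```

```bash
python3 - <<'E'
from h import *
settle(4)
s=get_state()
im=get_image("wrist"); save(im,"w6")
for l in ["plug","tank_open"]:
    for m in masks_of(im,l)[:2]: print(l,m["p"],m["xy"],m["region"].sum())
im=get_image("scene"); save(im,"s6")
E
```

```text
t18.15 pos [440.3  82.9 177.4] yaw 138.6 tilt deg [-0.12  0.76] q [ 0.02  0.13  1.86  0.01  1.14 -2.41] F [-0.9  0.1 -2. ] M [-0.04  0.08 -0.01] w 0.0337
plug 0.69 [319.9, 280.4] 12599
plug 0.22 [27.5, 167.7] 8978
tank_open 0.84 [24.9, 168.4] 8833
tank_open 0.21 [323.2, 284.2] 12506
```

View pics/w6.png

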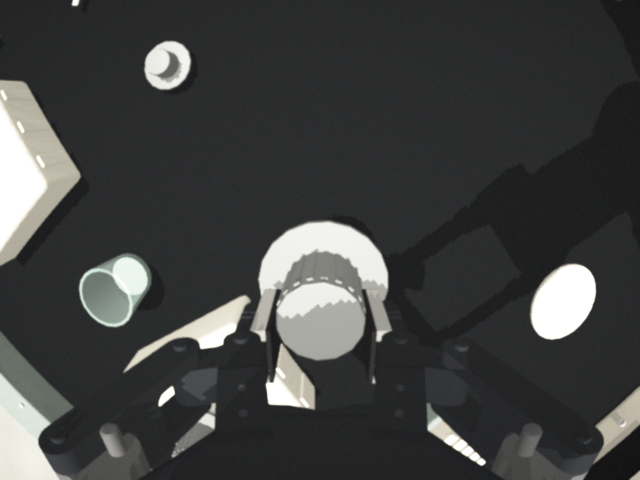

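The plug is held upright in the jaws: knob at (320,320), flange at (323,270). I'll carry it past the open neck while turning back to yaw ≈ 0, so the wrist camera can see the mouth.

Call:
play_rows --series '[{"fingers": 1,"dx": 10,"dy": -16,"dz": 0,"turn": -0.12},{"fingers": 1,"dx": 10,"dy": -16,"dz": 0,"turn": -0.12},{"fingers": 1,"dx": 10,"dy": -16,"dz": 0,"turn": -0.12},{"fingers": 1,"dx": 10,"dy": -16,"dz": 0,"turn": -0.12},{"fingers": 1,"dx": 10,"dy": -16,"dz": 0,"turn": -0.12},{"fingers": 1,"dx": 10,"dy": -16,"dz": 0,"turn": -0.12},{"fingers": 1,"dx": 10,"dy": -16,"dz": 0,"turn": -0.12},{"fingers": 1,"dx": 10,"dy": -16,"dz": 0,"turn": -0.12},{"fingers": 1,"dx": 10,"dy": -16,"dz": 0,"turn": -0.12},{"fingers": 1,"dx": 10,"dy": -16,"dz": 0,"turn": -0.12},{"fingers": 1,"dx": 10,"dy": -16,"dz": 0,"turn": -0.12},{"fingers": 1,"dx": 10,"dy": -16,"dz": 0,"turn": -0.12},{"fingers": 1,"dx": 10,"dy": -16,"dz": 0,"turn": -0.12},{"fingers": 1,"dx": 10,"dy": -16,"dz": 0,"turn": -0.12},{"fingers": 1,"dx": 10,"dy": -16,"dz": 0,"turn": -0.12},{"fingers": 1,"dx": 10,"dy": -16,"dz": 0,"turn": -0.12},{"fingers": 1,"dx": 10,"dy": -16,"dz": 0,"turn": -0.12},{"fingers": 1,"dx": 10,"dy": -16,"dz": 0,"turn": -0.12},{"fingers": 1,"dx": 10,"dy": -16,"dz": 0,"turn": -0.12}]'

```text
clock: 19.93
position: [0.6198, -0.2294, 0.1484]
ee_rot: [-0.019, 1.0, 0.024, 0.004]
contact_force: [0.1, 0.2, -1.3]
width: 0.0334
```

```bash
python3 - <<'E'
from h import *
settle(4)
s=get_state()
im=get_image("wrist"); save(im,"w7")
for l in ["plug","tank_open"]:
    for m in masks_of(im,l)[:2]: print(l,m["p"],m["xy"],m["region"].sum())
E
```

```text
t20.13 pos [ 619.3 -228.7  148.5] yaw 3.2 tilt deg [0.34 2.28] q [-0.48  0.47  1.45  0.04  1.24 -0.55] F [ 0.4 -0.  -1.6] M [-0.04 -0.02  0.07] w 0.0332
plug 0.88 [319.4, 280.6] 12788
tank_open 0.86 [369.9, 153.3] 43195
```

View pics/w7.png

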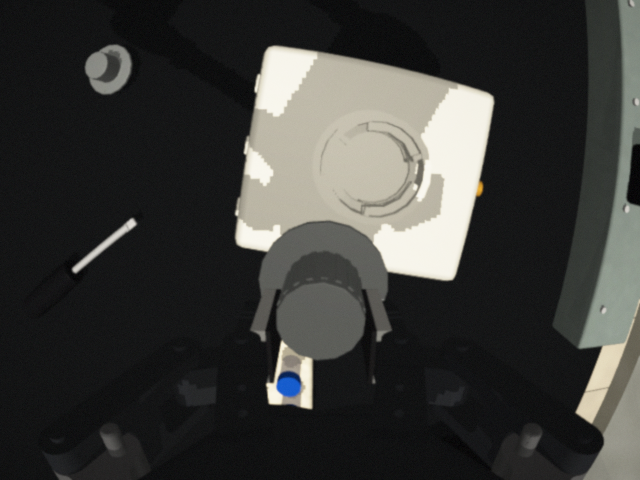

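The open mouth is at about (373,168), with a bright lip ring. The carry dipped to z=148 mm, so I'll rise before going over it. I'll fit the mouth and check the fit with an overlay.

```bash
cat >> h.py <<'E'
def proj(im,s,P):
    w,x,y,z=s["ee_rot"]; R=Ro.from_quat([x,y,z,w]).as_matrix(); H=np.array(im["hand_eye"])
    q=((np.asarray(P)-s["position"])@R-H[:3,3])@H[:3,:3]
    f=240/np.tan(np.radians(im["vfov"]/2)); r=np.hypot(q[:,0],q[:,1]); a=np.arctan2(r,q[:,2])
    return np.c_[im["cx"]+f*a*q[:,0]/r, im["cy"]+f*a*q[:,1]/r]
def circ(c,r,z,n=180):
    t=np.linspace(0,2*np.pi,n); return np.c_[c[0]+r*np.cos(t),c[1]+r*np.sin(t),np.full(n,z)]
E
python3 - <<'E'
from h import *
s=get_state(); im=get_image("wrist")
P=[at(im,p,.06,s)[:2] for p in [(270,45),(494,95),(456,280),(236,245)]]
print(P,[np.linalg.norm(P[i]-P[(i+1)%4]).round(3) for i in range(4)])
A=np.c_[P[2]-P[0],-(P[3]-P[1])]; t=np.linalg.solve(A,P[1]-P[0]); print("diag",P[0]+t[0]*(P[2]-P[0]))
g=cv2.cvtColor(im["pixels"],cv2.COLOR_RGB2GRAY).astype(np.float32)
gx,gy=cv2.Sobel(g,cv2.CV_32F,1,0),cv2.Sobel(g,cv2.CV_32F,0,1); mag=np.hypot(gx,gy)
mag=np.minimum(cv2.GaussianBlur(mag,(0,0),1.2),120)
best=[]
for x in np.arange(.625,.665,.001):
  for y in np.arange(-.19,-.145,.001):
    sc=0
    for r,z in [(.025,.092),(.029,.092),(.0203,.087)]:
        uv=proj(im,s,circ((x,y),r,z,90)).astype(np.float32); sc+=cv2.remap(mag,uv[:,:1],uv[:,1:],1).mean()
    best.append((sc,x,y))
best.sort(reverse=True); print(best[:5])
c=best[0][1:]
k=5; u0,v0=300,100; big=cv2.resize(im["pixels"][v0:v0+120,u0:u0+150,::-1],None,fx=k,fy=k,interpolation=cv2.INTER_CUBIC)
for r,z,col in [(.025,.092,(0,0,255)),(.029,.092,(0,255,0)),(.0203,.087,(255,0,0))]:
    uv=((proj(im,s,circ(c,r,z))-[u0,v0]+.5)*k).astype(np.int32); cv2.polylines(big,[uv],True,col,1)
cv2.imwrite("pics/m8.png",big)
E
```

```text
[array([ 0.5837, -0.098 ]), array([ 0.7259, -0.115 ]), array([ 0.7133, -0.2393]), array([ 0.5675, -0.2226])] [np.float64(0.143), np.float64(0.125), np.float64(0.147), np.float64(0.126)]
diag [ 0.64789379 -0.16798907]
[(np.float32(189.17343), np.float64(0.646), np.float64(-0.16999999999999998)), (np.float32(185.71405), np.float64(0.647), np.float64(-0.16999999999999998)), (np.float32(181.68417), np.float64(0.646), np.float64(-0.16899999999999998)), (np.float32(175.2474), np.float64(0.647), np.float64(-0.16899999999999998)), (np.float32(164.637), np.float64(0.645), np.float64(-0.16999999999999998))]
```

View pics/m8.png

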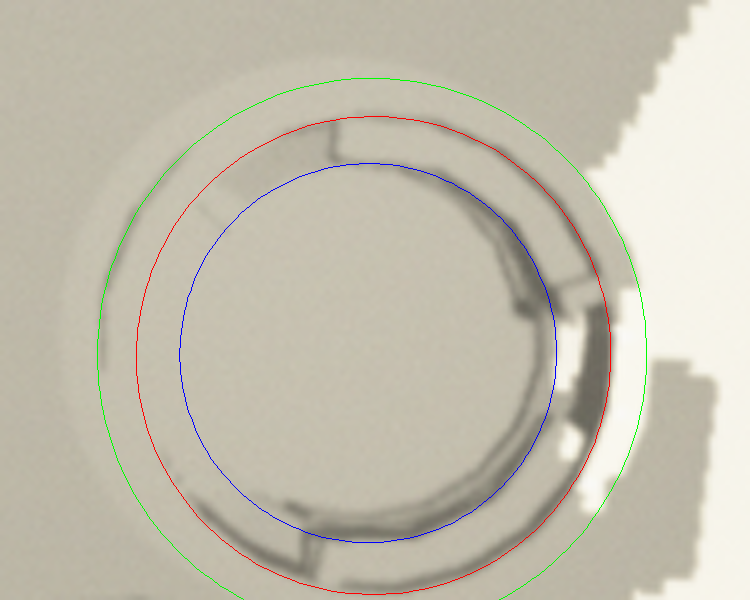

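The circles fit well, so the mouth is at (0.6463, -0.1698), and the diagonals of the tank top agree. The gaps show at about 0°, 120° and 240° in world. Next I'll measure where the plug sits in the hand from its silhouette.

```bash
python3 - <<'E'
from h import *
from scipy.optimize import least_squares
s=get_state(); im=get_image("wrist")
m=masks_of(im,"plug")[0]["region"]; ys,xs=np.where(m); print(xs.min(),xs.max(),ys.min(),ys.max())
# tool frame: plug axis at (ox,oy), underside h below TCP (tool z=+h)
w,x,y,z=s["ee_rot"]; R=Ro.from_quat([x,y,z,w]).as_matrix()
def f(p):
    ox,oy,h=p
    def c(r,up):
        k=circ((ox,oy),r,h-up); return proj(im,s,k@R.T+s["position"])
    fl,kn=c(.030,.031),c(.017,.066)
    return [fl[:,0].min()-xs.min(),fl[:,0].max()-xs.max(),fl[:,1].min()-ys.min(),kn[:,1].max()-ys.max()]
r=least_squares(f,[0,0,.055],x_scale=.001); print((r.x*1e3).round(2),r.fun.round(2))
ax=s["position"]+R@np.array([r.x[0],r.x[1],r.x[2]]); print("foot world",ax.round(4)); st(s)
E
```

```text
259 387 221 359
[ 2.24 -5.16 58.14] [-0.47  0.47  0.4  -0.38]
foot world [ 0.622  -0.2204  0.0922]
t20.33 pos [ 619.6 -227.9  150.1] yaw 3.2 tilt deg [0.46 2.2 ] q [-0.48  0.46  1.45  0.04  1.24 -0.55] F [ 0.2 -0.9 -1.4] M [-0.08 -0.01 -0.03] w 0.0334
```

Call:
play_rows --series '[{"fingers": 1,"dx": 0,"dy": 0,"dz": 35,"turn": -0.1}]'

```text
clock: 20.52
position: [0.6157, -0.2257, 0.1787]
ee_rot: [-0.022, 1.0, -0.022, -0.001]
contact_force: [-1.3, 0.1, -3.0]
width: 0.0329
```

```bash
python3 -c "
from h import *
settle(4)"
```

```text
t20.72 pos [ 620.5 -228.   187. ] yaw -2.4 tilt deg [0.89 2.02] q [-0.48  0.44  1.4   0.04  1.31 -0.45] F [-0.3 -0.4 -2. ] M [-0.07 -0.01  0.01] w 0.0335
```

Call:
play_rows --series '[{"fingers": 1,"dx": 8,"dy": 17,"dz": 0,"turn": -0.1},{"fingers": 1,"dx": 8,"dy": 17,"dz": 0,"turn": -0.1},{"fingers": 1,"dx": 8,"dy": 17,"dz": 0,"turn": -0.1}]'

```text
clock: 20.97
position: [0.642, -0.1789, 0.1848]
ee_rot: [-0.016, 0.984, -0.177, 0.008]
contact_force: [-0.3, 0.5, -1.4]
width: 0.0336
```

```bash
python3 -c "
from h import *
settle(4)"
```

```text
t21.17 pos [ 642.  -178.9  184.9] yaw -19.9 tilt deg [1.18 1.58] q [-0.39  0.44  1.4   0.03  1.3  -0.06] F [ 0.1 -0.5 -1.3] M [-0.04  0.02  0.02] w 0.033
```

Call:
play_rows --series '[{"fingers": 1,"dx": -25,"dy": -25,"dz": 0,"turn": 0}]'

```text
clock: 21.25
position: [0.6204, -0.2009, 0.1842]
ee_rot: [-0.017, 0.985, -0.17, 0.009]
contact_force: [-0.1, -1.1, -1.0]
width: 0.0334
```

```bash
python3 -c "
from h import *
settle(5)"
```

```text
t21.50 pos [ 616.6 -204.7  184.7] yaw -19.9 tilt deg [1.17 1.59] q [-0.45  0.42  1.44  0.04  1.28 -0.11] F [ 0.1  0.3 -1.7] M [-0.01 -0.07  0.03] w 0.0331
```

Call:
play_rows --series '[{"fingers": 1,"dx": 28,"dy": 28,"dz": 0,"turn": 0},{"fingers": 1,"dx": 0,"dy": 0,"dz": 0,"turn": 0}]'

```text
clock: 21.67
position: [0.6453, -0.1775, 0.1847]
ee_rot: [-0.016, 0.985, -0.174, 0.008]
contact_force: [0.5, -0.4, -0.9]
width: 0.0336
```

```bash
python3 -c "
from h import *
settle(4)"
```

```text
t21.87 pos [ 641.  -181.6  184.5] yaw -20.2 tilt deg [0.9  1.36] q [-0.4   0.44  1.39  0.03  1.3  -0.05] F [-0.3  0.4 -1.5] M [-0.01  0.07  0.02] w 0.0334
```

Call:
play_rows --series '[{"fingers": 1,"dx": 2,"dy": 7,"dz": -32,"turn": 0}]'

```text
clock: 21.95
position: [0.647, -0.1775, 0.1588]
ee_rot: [-0.011, 0.984, -0.175, 0.013]
contact_force: [2.1, -0.7, -0.2]
width: 0.0334
```

```bash
python3 - <<'E'
from h import *
settle(4)
im=get_image("scene"); g=im["pixels"][235:375,190:330]; a=cv2.resize(g[:,:,::-1],(560,560),interpolation=cv2.INTER_CUBIC)
cv2.imwrite("pics/s9.png",a)
m=masks_of(im,"plug")
for k in m[:2]: print(k["p"],k["xy"])
E
```

```text
t22.15 pos [ 642.  -174.5  151.8] yaw -20.2 tilt deg [0.75 1.41] q [-0.38  0.46  1.44  0.03  1.23 -0.04] F [ 1.6  0.  -1.1] M [-0.01  0.   -0.01] w 0.0334
0.97 [264.6, 297.1]
```

View pics/s9.png

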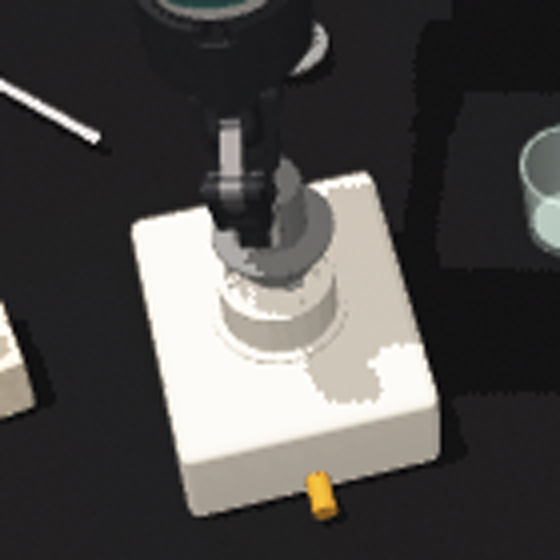

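The scene view shows the plug just above the neck. The neck is centred at about crop column 280 and the flange at about 272. I'll quantify the offset by projection.

```bash
python3 - <<'E'
from h import *
im=get_image("scene"); f=240/np.tan(np.radians(im["vfov"]/2)); K=np.array([[f,0,im["cx"]],[0,f,im["cy"]],[0,0,1]])
def pr(P): return (cv2.projectPoints(np.array(P,float).reshape(-1,3),np.array(im["rvec"],float),np.array(im["tvec"],float),K,None)[0][:,0]-[190,235])*4+2
c=(.6463,-.1698)
for n,r,z in [("rim",.029,.092),("neckfoot",.029,.060),("flange",.030,.126),("flange",.030,.122)]:
    p=pr(circ(c,r,z)); print(n,p.min(0).round(),p.max(0).round(),pr([*c,z]).round(1))
print(pr([c[0]+.005,c[1],.124])-pr([*c,.124]),pr([c[0],c[1]+.005,.124])-pr([*c,.124]))
m=masks_of(im,"plug")[0]["region"]; ys,xs=np.where(m); print((xs.min()-190)*4,(xs.max()+1-190)*4,(ys.max()+1-235)*4)
E
```

```text
rim [220. 220.] [338. 317.] [[279.4 268.1]]
neckfoot [226. 257.] [341. 353.] [[283.8 304.3]]
flange [212. 178.] [337. 279.] [[274.5 227.9]]
flange [213. 183.] [337. 284.] [[275.1 232.7]]
[[3.31852102 7.82530025]] [[ 9.80932629 -3.18339634]]
212 332 288
```

The plug is on axis within about 1.5 mm. I'll lower it gently.

Call:
play_rows --series '[{"fingers": 1,"dx": 0,"dy": 1.5,"dz": -8,"turn": 0}]'

```text
clock: 22.43
position: [0.645, -0.1748, 0.1483]
ee_rot: [-0.012, 0.984, -0.175, 0.009]
contact_force: [0.6, -0.6, -0.5]
width: 0.0334
```

```bash
python3 -c "
from h import *
settle(3)"
```

```text
t22.58 pos [ 643.2 -173.6  145.6] yaw -20.2 tilt deg [0.98 1.33] q [-0.38  0.47  1.45  0.03  1.22 -0.04] F [ 0.2 -0.9 -1.9] M [-0.01  0.02  0.01] w 0.0332
```

Call:
play_rows --series '[{"fingers": 1,"dx": 0,"dy": 0,"dz": -5,"turn": 0}]'

```text
clock: 22.67
position: [0.6439, -0.1739, 0.1416]
ee_rot: [-0.013, 0.984, -0.175, 0.008]
contact_force: [-0.2, -1.3, -1.0]
width: 0.0335
```

```bash
python3 -c "
from h import *
settle(3)"
```

```text
t22.82 pos [ 642.9 -173.5  140.1] yaw -20.2 tilt deg [0.92 1.34] q [-0.38  0.47  1.46  0.03  1.21 -0.04] F [0.1 0.6 0. ] M [-0.12  0.03  0.04] w 0.0331
```

Call:
play_rows --series '[{"fingers": 1,"dx": 0,"dy": 0,"dz": -3,"turn": 0}]'

```text
clock: 22.9
position: [0.6432, -0.1738, 0.1376]
ee_rot: [-0.013, 0.984, -0.175, 0.006]
contact_force: [0.2, -0.8, -0.8]
width: 0.0332
```

```bash
python3 -c "
from h import *
settle(3)"
```

```text
t23.05 pos [ 642.9 -173.7  136.9] yaw -20.2 tilt deg [0.93 1.33] q [-0.38  0.47  1.46  0.03  1.2  -0.04] F [ 0.3 -0.9 -1.4] M [-0.19 -0.01 -0.02] w 0.0334
```

Call:
play_rows --series '[{"fingers": 1,"dx": 0,"dy": 0,"dz": -3,"turn": 0}]'

```text
clock: 23.13
position: [0.6433, -0.1743, 0.1348]
ee_rot: [-0.012, 0.984, -0.175, 0.007]
contact_force: [0.2, -0.2, 1.4]
width: 0.0334
```

```bash
python3 -c "
from h import *
settle(3)"
```

```text
t23.28 pos [ 643.1 -174.2  133.6] yaw -20.2 tilt deg [0.94 1.28] q [-0.38  0.48  1.47  0.03  1.19 -0.04] F [ 1.3 -2.1 -3.1] M [-0.4  -0.08 -0.07] w 0.0332
```

A sideways reaction of -y 2 N means the nose is touching on the +y side. I'll shift with it.

Call:
play_rows --series '[{"fingers": 1,"dx": 0.5,"dy": -2,"dz": -2,"turn": 0}]'

```text
clock: 23.37
position: [0.6431, -0.1754, 0.1319]
ee_rot: [-0.013, 0.984, -0.175, 0.005]
contact_force: [-1.7, 2.0, 4.4]
width: 0.0333
```

```bash
python3 -c "
from h import *
settle(3)"
```

```text
t23.52 pos [ 642.8 -175.9  130.8] yaw -20.2 tilt deg [0.83 1.34] q [-0.39  0.48  1.47  0.03  1.19 -0.04] F [-1.2  0.1 -2.3] M [ 0.06  0.23 -0.19] w 0.0332
```

Call:
play_rows --series '[{"fingers": 1,"dx": 0,"dy": 0,"dz": -2,"turn": 0}]'

```text
clock: 23.6
position: [0.6427, -0.1757, 0.1291]
ee_rot: [-0.013, 0.984, -0.176, 0.005]
contact_force: [-1.9, -0.1, 4.2]
width: 0.0334
```

```bash
python3 - <<'E'
from h import *
settle(3)
im=get_image("scene"); m=masks_of(im,"plug")[0]["region"]; ys,xs=np.where(m); print((xs.min()-190)*4,(xs.max()+1-190)*4,(ys.max()+1-235)*4)
E
```

```text
t23.75 pos [ 642.5 -175.9  128.1] yaw -20.2 tilt deg [0.78 1.34] q [-0.39  0.48  1.47  0.03  1.18 -0.04] F [-0.3 -0.6 -2.1] M [-0.15  0.14 -0.16] w 0.033
212 332 312
```

z went to 128 mm with hardly any resistance, and in the scene view the flange is about 6.7 mm above the rim. The lugs seem to have fallen straight into the gaps. I'll check with a light press and a small back-off.

Call:
play_rows --series '[{"fingers": 1,"dx": 0,"dy": 0,"dz": -2,"turn": 0.07}]'

```text
clock: 23.93
position: [0.6432, -0.1762, 0.1272]
ee_rot: [-0.013, 0.99, -0.141, 0.005]
contact_force: [-2.6, 1.4, 11.7]
width: 0.0333
```

```bash
python3 -c "
from h import *
settle(3)"
```

```text
t24.08 pos [ 643.4 -175.7  127. ] yaw -16.3 tilt deg [0.81 1.41] q [-0.39  0.48  1.47  0.03  1.18 -0.11] F [1.  1.5 1.6] M [ 0.12  0.06 -0.25] w 0.0336
```

Call:
play_rows --series '[{"fingers": 1,"dx": 0,"dy": 0,"dz": -2,"turn": 0.07}]'

```text
clock: 24.17
position: [0.6442, -0.1763, 0.1264]
ee_rot: [-0.013, 0.994, -0.107, 0.006]
contact_force: [-1.9, -2.2, 6.6]
width: 0.0329
```

```bash
python3 - <<'E'
from h import *
settle(3)
im=get_image("scene"); m=masks_of(im,"plug")[0]["region"]; ys,xs=np.where(m); print((xs.min()-190)*4,(xs.max()+1-190)*4,(ys.max()+1-235)*4)
s=get_state();im=get_image("wrist"); m=masks_of(im,"plug")[0]["region"]; ys,xs=np.where(m); print(xs.min(),xs.max(),ys.min(),ys.max())
E
```

```text
t24.32 pos [ 644.4 -176.3  126.2] yaw -12.3 tilt deg [0.86 1.37] q [-0.39  0.49  1.47  0.03  1.18 -0.18] F [ 0.2 -1.8  4.3] M [-0.16  0.09 -0.09] w 0.0334
216 336 312
257 386 220 358
```

The wrist silhouette is unchanged, so the plug hasn't slipped. z has stalled at 126 with a 4–7 N press and the flange is about 6 mm above the rim, so it has dropped. I'll run it in clockwise, shifting slightly to hold the plug's axis, which sits about 5 mm off the TCP.

Call:
play_rows --series '[{"fingers": 1,"dx": -0.6,"dy": 0.3,"dz": -1,"turn": -0.12},{"fingers": 1,"dx": -0.5,"dy": 0.4,"dz": -1,"turn": -0.12}]'

```text
clock: 24.68
position: [0.6442, -0.176, 0.1254]
ee_rot: [-0.012, 0.973, -0.23, 0.009]
contact_force: [-2.5, 2.0, 2.2]
width: 0.0333
```

```bash
python3 -c "
from h import *
settle(3)"
```

```text
t24.83 pos [ 643.8 -175.6  125.2] yaw -26.1 tilt deg [1.25 1.1 ] q [-0.38  0.48  1.48  0.03  1.17  0.06] F [-1.7  0.6  3. ] M [ 0.11  0.35 -0.01] w 0.0334
```

Call:
play_rows --series '[{"fingers": 1,"dx": -0.6,"dy": 0.4,"dz": -1,"turn": -0.12},{"fingers": 1,"dx": -0.5,"dy": 0.5,"dz": -1,"turn": -0.12},{"fingers": 1,"dx": -0.4,"dy": 0.5,"dz": -1,"turn": -0.12}]'

```text
clock: 25.08
position: [0.6428, -0.1743, 0.1233]
ee_rot: [-0.01, 0.917, -0.398, 0.011]
contact_force: [-0.3, -0.3, 5.4]
width: 0.0334
```

```bash
python3 -c "
from h import *
settle(3)"
```

```text
t25.23 pos [ 642.5 -174.1  123.2] yaw -46.6 tilt deg [1.57 0.57] q [-0.38  0.48  1.49  0.02  1.15  0.42] F [-1.9  0.8  4.6] M [ 0.11  0.45 -0.12] w 0.0333
```

Call:
play_rows --series '[{"fingers": 1,"dx": -0.4,"dy": 0.5,"dz": -1,"turn": -0.12},{"fingers": 1,"dx": -0.3,"dy": 0.6,"dz": -1,"turn": -0.12},{"fingers": 1,"dx": -0.2,"dy": 0.6,"dz": -1,"turn": -0.12}]'

```text
clock: 25.48
position: [0.6418, -0.1727, 0.1214]
ee_rot: [-0.008, 0.833, -0.553, 0.013]
contact_force: [-2.1, 1.3, 6.1]
width: 0.0334
```

```bash
python3 -c "
from h import *
settle(3)"
```

```text
t25.63 pos [ 641.8 -172.6  121.3] yaw -66.8 tilt deg [ 1.69 -0.06] q [-0.37  0.47  1.5   0.01  1.14  0.79] F [-1.9  1.4  5.7] M [ 0.11  0.51 -0.09] w 0.0333
```

Call:
play_rows --series '[{"fingers": 1,"dx": -0.2,"dy": 0.6,"dz": -1,"turn": -0.12},{"fingers": 1,"dx": 0,"dy": 0.6,"dz": -1,"turn": -0.12}]'

```text
clock: 25.8
position: [0.6415, -0.1715, 0.1202]
ee_rot: [-0.006, 0.763, -0.646, 0.013]
contact_force: [-1.9, 0.3, 4.7]
width: 0.0333
```

```bash
python3 - <<'E'
from h import *
settle(3)
im=get_image("scene"); m=masks_of(im,"plug")[0]["region"]; ys,xs=np.where(m); print((xs.min()-190)*4,(xs.max()+1-190)*4,(ys.max()+1-235)*4)
E
```

```text
t25.95 pos [ 641.5 -171.5  120.1] yaw -80.2 tilt deg [ 1.63 -0.45] q [-0.37  0.47  1.51  0.    1.13  1.03] F [-2.2  0.3  4.3] M [ 0.08  0.4  -0.1 ] w 0.0334
216 336 320
```

Call:
play_rows --series '[{"fingers": 1,"dx": 0,"dy": 0.6,"dz": -1,"turn": -0.1}]'

```text
clock: 26.13
position: [0.6415, -0.1709, 0.1197]
ee_rot: [-0.006, 0.733, -0.68, 0.014]
contact_force: [-2.6, 0.5, 7.8]
width: 0.0331
```

```bash
python3 -c "
from h import *
settle(3)"
```

```text
t26.28 pos [ 641.5 -171.   119.6] yaw -85.7 tilt deg [ 1.58 -0.6 ] q [-0.37  0.48  1.51 -0.    1.13  1.13] F [-2.9  0.4  6.2] M [ 0.1   0.41 -0.15] w 0.0331
```

Call:
play_rows --series '[{"fingers": 1,"dx": 0,"dy": 0.5,"dz": -1,"turn": -0.1}]'

```text
clock: 26.37
position: [0.6414, -0.1707, 0.1195]
ee_rot: [0.005, -0.7, 0.714, -0.014]
contact_force: [-4.1, 0.1, 10.3]
width: 0.0335
```

```bash
python3 -c "
from h import *
settle(3)"
```

```text
t26.52 pos [ 641.6 -170.7  119.5] yaw -91.1 tilt deg [ 1.53 -0.78] q [-0.36  0.48  1.51 -0.    1.13  1.23] F [-3.6  0.1  6.8] M [ 0.14  0.48 -0.05] w 0.0333
```

Call:
play_rows --series '[{"fingers": 1,"dx": 0.4,"dy": 0.4,"dz": -0.8,"turn": -0.09}]'

```text
clock: 26.6
position: [0.6416, -0.1703, 0.1195]
ee_rot: [0.004, -0.668, 0.744, -0.014]
contact_force: [-4.1, 0.4, 7.3]
width: 0.0335
```

```bash
python3 - <<'E'
from h import *
settle(3)
im=get_image("scene"); m=masks_of(im,"plug")[0]["region"]; ys,xs=np.where(m); print((xs.min()-190)*4,(xs.max()+1-190)*4,(ys.max()+1-235)*4)
E
```

```text
t26.75 pos [ 641.7 -170.3  119.6] yaw -96.1 tilt deg [ 1.44 -0.91] q [-0.36  0.48  1.51 -0.01  1.13  1.32] F [-1.8  1.4  7.2] M [ 0.24  0.53 -0.13] w 0.0332
216 336 324
```

z has bottomed out at 119.5 with steady low forces after about 84° clockwise, so the flange is on the rim. I'll let go and look from above.

Call:
play_rows --series '[{"fingers": -1,"dx": 0,"dy": 0,"dz": 0,"turn": 0},{"fingers": -1,"dx": 0,"dy": 0,"dz": 0,"turn": 0},{"fingers": -1,"dx": 0,"dy": 0,"dz": 0,"turn": 0},{"fingers": -1,"dx": 0,"dy": 0,"dz": 0,"turn": 0},{"fingers": -1,"dx": 0,"dy": 0,"dz": 0,"turn": 0},{"fingers": -1,"dx": 0,"dy": 0,"dz": 0,"turn": 0}]'

```text
clock: 27.35
position: [0.6424, -0.1706, 0.117]
ee_rot: [0.004, -0.673, 0.739, -0.014]
contact_force: [0.0, 1.0, 0.2]
width: 0.086
```

```bash
python3 -c "
from h import *
settle(3)"
```

```text
t27.50 pos [ 642.4 -170.5  117.3] yaw -95.4 tilt deg [ 1.43 -0.85] q [-0.36  0.48  1.51 -0.01  1.13  1.31] F [-0.2 -0.1  0.1] M [-0.01  0.03 -0.03] w 0.0854
```

Call:
play_rows --series '[{"fingers": -1,"dx": 0,"dy": 0,"dz": 40,"turn": 0}]'

```text
clock: 27.58
position: [0.6372, -0.1687, 0.1493]
ee_rot: [0.0, -0.673, 0.739, -0.006]
contact_force: [-1.2, 0.3, -0.6]
width: 0.0852
```

```bash
python3 -c "
from h import *
settle(3)"
```

```text
t27.73 pos [ 644.7 -171.4  160.6] yaw -95.3 tilt deg [ 1.83 -1.01] q [-0.36  0.44  1.45 -0.01  1.21  1.3 ] F [ 0.5 -0.1  1.1] M [ 0.04 -0.05 -0.01] w 0.0855
```

Call:
play_rows --series '[{"fingers": -1,"dx": 0,"dy": 0,"dz": 41,"turn": 0}]'

```text
clock: 27.82
position: [0.6396, -0.1695, 0.191]
ee_rot: [0.002, -0.673, 0.739, -0.01]
contact_force: [-1.1, -0.5, -1.3]
width: 0.0852
```

```bash
cat > fit.py <<'E'
from h import *
from scipy.optimize import least_squares
settle(3)
s=get_state(); im=get_image("wrist"); save(im,"w10"); ms=masks_of(im,"plug")
for m in ms[:2]: print("wrist",m["p"],m["xy"],m["region"].sum())
sc=get_image("scene"); f=240/np.tan(np.radians(sc["vfov"]/2)); K=np.array([[f,0,sc["cx"]],[0,f,sc["cy"]],[0,0,1]])
def pj(P): return cv2.projectPoints(np.array(P,float),np.array(sc["rvec"],float),np.array(sc["tvec"],float),K,None)[0][:,0]
def sil(c,z0,tx=0,ty=0):
    # profile from flange underside z0 up; small tilt tx,ty (deg) of the axis
    R=Ro.from_rotvec(np.radians([-ty,tx,0])).as_matrix(); o=np.array([*c,z0]); img=np.zeros((480*4,640*4),np.uint8)
    for a,b,r in [(0,.004,.030),(.004,.039,.017)]:
        pts=np.vstack([circ((0,0),r,a),circ((0,0),r,b)])@R.T+o
        cv2.fillConvexPoly(img,cv2.convexHull((pj(pts)*4+1.5).round().astype(np.int32)),255)
    return cv2.resize(img,(640,480),interpolation=cv2.INTER_AREA)/255.
for name,lab in [("open","plug")]:
    for m in masks_of(sc,lab)[:3]:
        ys,xs=np.where(m["region"]); print("scene",round(m["p"],2),m["xy"],xs.min(),xs.max(),ys.min(),ys.max(),m["region"].sum())
        reg=m["region"].astype(float); best=[]
        c0=at(sc,m["xy"],.11)[:2]
        for dx in np.arange(-.006,.0061,.002):
          for dy in np.arange(-.006,.0061,.002):
            for z in (.090,.092,.094,.096,.100,.106):
                best.append((np.abs(sil(c0+[dx,dy],z)-reg).sum(),*(c0+[dx,dy]).round(4),z))
        best.sort(); print([tuple(np.round(b,4)) for b in best[:4]])
E
python3 fit.py
```

```text
t27.97 pos [ 646.4 -172.   201.9] yaw -95.3 tilt deg [ 2.21 -1.15] q [-0.36  0.42  1.39 -0.01  1.29  1.3 ] F [ 0.1  0.1 -0. ] M [0.03 0.04 0.03] w 0.0851
wrist 0.81 [314.1, 246.7] 5931
wrist 0.53 [316.7, 204.4] 24264
scene 0.74 [256.8, 300.7] 244 273 285 315 682
[(np.float64(58.4745), np.float64(0.6489), np.float64(-0.1726), np.float64(0.092)), (np.float64(58.6549), np.float64(0.6489), np.float64(-0.1726), np.float64(0.094)), (np.float64(58.7255), np.float64(0.6509), np.float64(-0.1726), np.float64(0.096)), (np.float64(61.1059), np.float64(0.6509), np.float64(-0.1726), np.float64(0.094))]
```

The plug is released. I'll retreat further and compare it numerically with the closed tank's plug, which is known to be home.

Call:
play_rows --series '[{"fingers": -1,"dx": 0,"dy": 0,"dz": 30,"turn": 0},{"fingers": -1,"dx": -30,"dy": 0,"dz": 25,"turn": 0},{"fingers": -1,"dx": -35,"dy": 0,"dz": 10,"turn": 0},{"fingers": -1,"dx": -35,"dy": 0,"dz": 0,"turn": 0},{"fingers": -1,"dx": -35,"dy": 0,"dz": 0,"turn": 0},{"fingers": -1,"dx": -35,"dy": 0,"dz": 0,"turn": 0}]'

```text
clock: 28.67
position: [0.4716, -0.1699, 0.2522]
ee_rot: [0.003, -0.675, 0.738, -0.01]
contact_force: [-0.4, -1.2, 0.2]
width: 0.0854
```

```bash
cat > fit2.py <<'E'
from h import *
from scipy.optimize import minimize
settle(3)
exec(open("fit.py").read().split("settle(3)")[1].split("for name,lab")[0].split("ms=masks_of")[0])
exec("sc=get_image"+open("fit.py").read().split("sc=get_image")[1].split("for name,lab")[0]); save(sc,"s11")
tp=get_image("top")
regs=masks_of(sc,"plug")+masks_of(sc,"tank_closed")
for m in regs:
    ys,xs=np.where(m["region"]); print(round(m["p"],2),np.round(m["xy"]),xs.min(),xs.max(),ys.min(),ys.max(),m["region"].sum())
g=cv2.cvtColor(sc["pixels"],cv2.COLOR_RGB2GRAY).astype(np.float32)
gm=cv2.GaussianBlur(np.hypot(cv2.Sobel(g,5,1,0),cv2.Sobel(g,5,0,1)),(0,0),1); gm=np.minimum(gm,150)
def ev(c,r,z,tx=0,ty=0):
    t=np.linspace(0,2*np.pi,120); P=np.c_[r*np.cos(t),r*np.sin(t),0*t]; P[:,2]=z-P[:,0]*np.tan(np.radians(tx))-P[:,1]*np.tan(np.radians(ty)); P[:,:2]+=c
    uv=pj(P).astype(np.float32); return cv2.remap(gm,uv[:,:1],uv[:,1:],1).mean()
for nm,c0 in [("open",(.6463,-.1698)),("closed",(.6275,.133))]:
    nb=max((ev((x,y),.029,.062,0,0),x,y) for x in c0[0]+np.arange(-.012,.0121,.001) for y in c0[1]+np.arange(-.012,.0121,.001))
    b=sorted(((ev((x,y),.030,z+.004)+ev((x,y),.017,z+.039)+.0*z,x,y,z) for x in c0[0]+np.arange(-.012,.0121,.001) for y in c0[1]+np.arange(-.012,.0121,.001) for z in np.arange(.088,.104,.001)),reverse=True)[:3]
    print(nm,"neckfoot",np.round(nb,4),"plug",np.round(b,4).tolist())
E
python3 fit2.py
```

```text
t28.82 pos [ 470.4 -169.5  252.4] yaw -95.2 tilt deg [ 0.95 -0.58] q [-0.48  0.15  1.65 -0.    1.32  1.18] F [0.7 0.  0.6] M [-0.03 -0.01 -0.02] w 0.0854
0.76 [260. 299.] 243 273 285 314 676
0.98 [391. 265.] 354 429 232 306 4291
0.44 [260. 326.] 222 299 278 364 4252
0.32 [501. 264.] 482 515 239 287 1146
open neckfoot [128.7192   0.6453  -0.1708] plug [[270.676, 0.6503, -0.1728, 0.095], [270.6654, 0.6453, -0.1718, 0.088], [270.6509, 0.6463, -0.1718, 0.089]]
closed neckfoot [119.9837   0.6255   0.138 ] plug [[276.0813, 0.6255, 0.137, 0.092], [276.0485, 0.6225, 0.139, 0.088], [276.0327, 0.6245, 0.138, 0.09]]
```

```bash
sed -i '/^for nm,c0/,$d' fit2.py; cat >> fit2.py <<'E'
for nm,c0 in [("open",(.6463,-.1700)),("closed",(.6255,.138))]:
    def cost(p):
        x,y,z,tx,ty=p; c=np.array(c0)+[x*1e-3,y*1e-3]; k=np.tan(np.radians([tx,ty]))
        return -(ev(c+k*.004,.030,.092+z*1e-3+.004,tx,ty)+ev(c+k*.0,.030,.092+z*1e-3,tx,ty)*.5+ev(c+k*.039,.017,.092+z*1e-3+.039,tx,ty))+.6*(x*x+y*y)
    rs=[minimize(cost,[0,0,z0,a,b],method="Nelder-Mead",options=dict(initial_simplex=np.array([0,0,z0,a,b])+np.vstack([np.zeros(5),np.diag([1,1,2,2,2])]),maxiter=600)) for z0 in (-1,1,4) for a in (-2,2) for b in (-2,2)]
    rs.sort(key=lambda r:r.fun); print(nm,[(round(r.fun,1),r.x.round(1).tolist()) for r in rs[:3]])
E
python3 fit2.py | tail -2
```

```text
open [(np.float64(-329.0), [-0.4, -1.4, -1.4, 2.6, -1.7]), (np.float64(-329.0), [-0.3, -1.5, -1.2, 2.7, -1.5]), (np.float64(-329.0), [-0.4, -1.4, -1.4, 2.6, -1.6])]
closed [(np.float64(-350.9), [-0.6, -0.7, -6.7, -7.7, 5.3]), (np.float64(-350.8), [-0.5, -0.8, -6.6, -7.7, 5.3]), (np.float64(-350.8), [-0.7, -0.7, -6.8, -7.6, 5.3])]
```

```bash
cat > fit3.py <<'E'
from h import *
from scipy.optimize import minimize
st(get_state()); s=get_state(); im=get_image("wrist"); save(im,"w12")
for m in masks_of(im,"plug")[:3]: 
    ys,xs=np.where(m["region"]); print(round(m["p"],2),np.round(m["xy"]),xs.min(),xs.max(),ys.min(),ys.max())
g=cv2.cvtColor(im["pixels"],cv2.COLOR_RGB2GRAY).astype(np.float32)
gm=np.minimum(cv2.GaussianBlur(np.hypot(cv2.Sobel(g,5,1,0),cv2.Sobel(g,5,0,1)),(0,0),1),150)
def ev(c,r,z,k):
    P=circ(c,r,z,180); P[:,2]-=(P[:,:2]-c)@k
    uv=proj(im,s,P).astype(np.float32); return cv2.remap(gm,uv[:,:1],uv[:,1:],1).mean()
def tank(p): return ev(np.array(p[:2]),.029,.060,np.zeros(2))
c0=max((tank((x,y)),x,y) for x in np.arange(.63,.665,.001) for y in np.arange(-.19,-.15,.001)); print("neck",np.round(c0,4))
def cost(p):
    k=np.tan(np.radians(p[3:])); c=np.array([.6463,-.17])+np.array(p[:2])*1e-3; z=.092+p[2]*1e-3
    return -(ev(c,.030,z,k)*.5+ev(c+k*.004,.030,z+.004,k)+ev(c+k*.039,.017,z+.039,k))
for tilt in (0,1):
    rs=[]
    for z0 in (-2,0,2,5):
      for a in (-2,2):
        f=(lambda q:cost([*q,0,0])) if not tilt else cost
        x0=np.array([0,0,z0]) if not tilt else np.array([0,0,z0,a,a]); n=len(x0)
        rs.append(minimize(f,x0,method="Nelder-Mead",options=dict(initial_simplex=x0+np.vstack([np.zeros(n),2*np.eye(n)]),maxiter=500)))
    rs.sort(key=lambda r:r.fun); print(tilt,[(round(r.fun,1),r.x.round(1).tolist()) for r in rs[:3]])
E
python3 fit3.py
```

```text
t29.47 pos [ 473.5 -170.2  253.2] yaw -95.1 tilt deg [ 1.08 -0.65] q [-0.48  0.15  1.65 -0.    1.32  1.18] F [ 0.3  1.1 -0.3] M [ 0.01  0.02 -0.02] w 0.0857
0.58 [298.  20.] 261 337 0 48
neck [87.4679  0.646  -0.17  ]
0 [(np.float64(-188.7), [1.3, 0.0, -1.9]), (np.float64(-188.7), [1.3, 0.0, -1.9]), (np.float64(-188.7), [1.2, 0.0, -1.6])]
1 [(np.float64(-194.9), [0.2, 0.3, -2.7, 2.2, -1.1]), (np.float64(-194.8), [0.2, 0.3, -2.5, 2.2, -1.1]), (np.float64(-194.8), [0.2, 0.3, -2.4, 2.1, -1.1])]
```

Call:
play_rows --series '[{"fingers": -1,"dx": 30,"dy": 0,"dz": 0,"turn": 0},{"fingers": -1,"dx": 30,"dy": 0,"dz": -20,"turn": 0},{"fingers": -1,"dx": 20,"dy": 0,"dz": -20,"turn": 0}]'

```text
clock: 29.82
position: [0.5538, -0.171, 0.2178]
ee_rot: [0.004, -0.674, 0.739, -0.015]
contact_force: [0.3, -0.8, -0.1]
width: 0.0857
```

```bash
python3 -c "
from h import *
settle(4)"; python3 fit3.py
```

```text
t30.02 pos [ 551.  -170.4  216.7] yaw -95.2 tilt deg [ 1.14 -0.81] q [-0.42  0.28  1.56 -0.01  1.27  1.25] F [-0.4 -0.4 -0.5] M [ 0.01  0.03 -0.02] w 0.0852
t30.02 pos [ 551.  -170.4  216.7] yaw -95.2 tilt deg [ 1.14 -0.81] q [-0.42  0.28  1.56 -0.01  1.27  1.25] F [-0.4 -0.4 -0.5] M [ 0.01  0.03 -0.02] w 0.0852
0.95 [306. 102.] 263 350 59 146
0.56 [312. 145.] 225 391 11 206
neck [71.4472  0.649  -0.161 ]
0 [(np.float64(-277.8), [1.9, 0.1, -3.3]), (np.float64(-277.8), [1.9, 0.1, -3.3]), (np.float64(-277.8), [1.9, 0.1, -3.3])]
1 [(np.float64(-286.8), [1.6, 0.4, -2.3, 0.2, -1.6]), (np.float64(-286.8), [1.6, 0.4, -2.2, 0.2, -1.6]), (np.float64(-286.7), [1.7, 0.4, -2.8, -0.0, -1.5])]
```

The flange reads at or slightly below rim level in every fit. The fitted tilts disagree with each other, so they're just noise. The thread wasn't drawn tight, so the plug is free to lie flat. The arm is clear, so I'm handing in.

```bash
python3 -c "
from h import *
print(sign_off())"
```

```text
the job is handed in; nothing more can be done
None
```

The large grey plug is screwed into the open tank with its flange on the rim. I released it, backed the arm clear and handed the job in at about 30 s of the 64 s allowed. I could not confirm that the flange sits perfectly level.

- **Getting the drop:** The lugs happened to line up with the gaps, so the plug fell through as I lowered it, before any turning. I then backed it off about 8° anticlockwise under a light press. It stalled with the flange about 6 mm above the rim, as expected after the drop.
- **Running it in:** I turned it about 84° clockwise with a light press. It went down about 0.09–0.10 mm per degree, matching the thread. The descent stopped at about 76°, which is where I take the flange to have met the rim. The peak force I read was about 12 N, and I stopped before the thread came up tight.
- **Last checks:** Of the numerical camera fits, the wrist and most of the scene ones put the flange at rim level or 1–3 mm below it. One scene fit read 3 mm above, but only with the plug placed about 4 mm off the neck's axis. On the closed tank, the first comparison gave its plug at rim level, as it should be. The later fit that also solved for tilt gave nonsense there.
- **Not settled:** The tilt fits disagreed with each other by about 2°. The tool itself was tilted about 1.7° when I let go, and I am relying on the thread play to let the plug lie flat. I had used all 12 picture views, so I did not look at the finished plug.

The arm touched nothing but the plug and, through it, the neck.

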